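# Zero a sprung comparator on its master block and swap in the spacer

## Task

Zero the comparator on the master block standing in it: by its fin, push the carriage gently against the block until the block is home on the anvil, the plunger is pressed in 4 mm (hand on the long zero tick) and let the carriage go. Then lift the master out and stand it on the free bench beside the comparator, and without handling the carriage again press the wide spacer gently down into the master's place, upright and right down on the base, and let go, so that the hand comes back to zero. Never jam the plunger onto its stop.

Things in the scene. Friction and masses are not known exactly. Their poses are not given: they have to be found in the camera images.
- comparator: bench comparator, fixed: steel base plate 90 (x) x 210 (y) x 12 mm; origin at the centre of its underside, y = measuring direction. Metal anvil at the +y end: face at y = +60 mm, 40 mm wide, top at 46 mm, sloped lead-in above 36 mm. Carriage on the -y half, with a round dial on top (41 mm across, 45 mm up): hand clockwise one tick a mm, long zero tick to +y, reached when the plunger is 4 mm in.
- seat (a point): the place for master or spacer: point on the top of the base plate (z = 12 mm) where the centre of the underside of a 30 mm wide block lies when its +y face is home against the anvil; y = +45 mm, x = 0 in the comparator's frame, same axes.
- fin (a point): grip point, 66 mm above the bench, on the upright fin of the aluminium carriage; fin 24 mm (comparator x) x 12 mm (y), 40 to 81 mm above the bench; axes as the comparator's. The carriage slides 40 mm along y and stays where left; it takes 6 to 10 N to slide, the same all the way. Fin starts 125 to 134 mm in -y from the seat, 6 mm or more clear of touching; at zero it is 100 to 112 mm from it.
- master_center (a point): centre, half-way up, of the master: plain steel block 30 x 30 mm, 80 mm high, 150 g (within a third), foot tapered by 4 mm a side over the lowest 6 mm. Starts upright on the base plate between plunger and anvil, 0 to 4 mm short of the anvil, sides along the comparator's axes. Grip it in its upper 25 mm across the comparator's x, above the anvil.
- spacer_center (a point): centre, half-way up, of the wide spacer: aluminium, 30 x 30 mm up to 50 mm, then a tang 18 mm (its x) x 24 mm (its y) up to its full height of 80 mm; 160 g (within a third); same tapered foot as the master and the same 30 mm measuring width along its y. Stands upright on the bench; grip the tang across its x, about 65 mm above its foot.
- thin_spacer_center (a point): centre, half-way up, of another spacer of the same height and shape but only 18 mm wide in its y: not wanted. It and the wide one stand on the bench on either side of the comparator, either way round.
- stem_clamp (a point): front face of the carriage, 21 mm above the bench. The sprung plunger (round nose, radius 8 mm) sticks out to +y; out, its nose is 24 to 36 mm from here, as the indicator is clamped differently each time: feel for zero. Stroke 7 mm to its stop; it gives at 2.4 N, then 0.6 N more a mm: 4.8 N at zero, over what the carriage takes to slide. Sliding the master home takes up to 2 N.
Things that resemble listed ones, but are neither listed nor needed, are in the scene too. What is shaped like the part that bears master_center but yellow is not meant.

How it is judged:
On the way, in this order (a step that is already met when the one before it is completed fails the run):
1. zeroed: master home on the anvil, upright, plunger pressed in about 4 mm (it presses on the master with 4.0 to 5.6 N), carriage let go (contact force between master and carriage between 4 and 5.6 N and distance between master_center and seat below 0.043 m and horizontal distance between master_center and seat below 0.008 m and y of master_center in the frame of seat above -0.0025 m and angle between master_center's own z axis and vertical below 0.06 rad and contact force between the fingers and comparator below 0.3 N), for 0.3 s.
2. master taken out (distance between master_center and seat above 0.1 m), for 0.1 s.
At the end, for the whole second after the job is handed in: The wide spacer stands upright (within 0.06 rad) on the base plate (within 3 mm) in the master's place (centre within 8 mm of the seat), the plunger presses on it with 3.8 to 5.8 N (pressed in 4 mm to within about 1.6 mm), and the master stands upright on the bench, more than 65 mm from the seat (contact force between spacer and carriage between 3.8 and 5.8 N and horizontal distance between spacer_center and seat below 0.008 m and z of spacer_center in the frame of seat between 0.037 and 0.043 m and angle between spacer_center's own z axis and vertical below 0.06 rad and horizontal distance between master_center and seat above 0.065 m and height (world z) of master_center between 0.035 and 0.046 m and angle between master_center's own z axis and vertical below 0.1 rad); the robot touches nothing.
It fails at once if the plunger is jammed onto its stop (more than 12 N between master and carriage) (contact force between master and carriage above 12 N).
It fails at once if the spacer is forced (more than 50 N between it and the comparator) (contact force between spacer and comparator above 50 N).
It fails at once if the carriage is handled again (more than 3 N from the fingers) once the master has been taken out (distance between master_center and seat above 0.1 m and contact force between the fingers and carriage above 3 N).
It also fails if it takes over 72 s, if anything falls off the work surface, if the arm or the gripper's body presses on something with over 40 N, if the wrist force passes 120 N, or if a joint passes its speed limit or range.

## Robot

A 6-joint arm with a two-finger parallel gripper is mounted at the origin on a cart in front of the work surface, level with it; the furniture and walls round the work are solid. World frame = base frame: x ahead of the robot, y to its left, z up, the work surface at z = 0. Lengths are in m, angles in rad, forces in N, time in s.
With the tool pointing down it reaches from about 0.4 to 0.825 m from the base axis. Payload 7 kg.
Tool frame: the origin (TCP) lies at the centre of the arm's flange, where the gripper is bolted on; the fingertips stand 178 mm ahead of it and the grasp point (between the pads) lies arm.tcp_to_grasp ahead of it (arm.tcp_to_grasp is the distance from the TCP to the grasp point, in m); z points along the fingers, y is the direction in which the jaws open and shut (so a half turn about z gives the same grasp; the last joint's range is limited). The gripper opens to 88 mm and grips with 3 to 60 N. Pads are 19 mm wide; open, the fingers measure 130 mm over their backs; the gripper's body (78 mm by 193 mm) begins 47 mm behind the grasp point.
Start: joints at [-1.006, 0.359, 0.012, 0, -1.224, -0.288], TCP at [0.184, -0.649, 0.405] pointing down, gripper open.
Joint ranges: [-3.07, 3.07], [-1.43, 2.12], [-1.02, 1.25], [-3.03, 1.67], [-3.05, -0], [-3.03, 3.03]. Speed limits (rad/s): [2.39, 2.39, 3.01, 3.14, 3.14, 3.14].

## Interface

Orientations are given as [roll, pitch, yaw] about the fixed x, y, z axes, in that order (R = Rz(yaw) Ry(pitch) Rx(roll)).
In Python, from station import arm gives the robot as it stands.
- The arm moves only by the tool move_arm, never from a script. Its argument "deltas" is a list of rows, each a list of 6 numbers: the shift along the world's x, y, z in mm, then the turn, a rotation vector about the world's x, y, z in degrees. In form: [[tx, ty, tz, ax, ay, az], ...]. A call has exactly 5 rows; each row shifts and turns the commanded pose from where the row before left it; what a row does not reach is not made up. A row lasts 1/12 s, in which the tool goes at most 41.7 mm and 7.16 degrees, less where a joint would pass 70% of its speed; a pose out of reach is approached as far as the arm can. A call with a gripper value outside its range is refused whole. "claw" is the closure in counts, from 0 (fully open) to 255 (shut), set as the call begins (left out, the last holds). The fingers move at their own pace and stop on an object; "squeeze" is the grip in N (left out, the last holds). Time passes only in rows, so rows that do not move let the fingers close, or fill a call up. It gives the time, the measured TCP pose, the force and the opening at its end, in the units of the state.
- arm.get_state(): the state, without advancing time (a new reading comes with each control period).
- arm.grab_frame(name): name is "side" or "top"; returns the picture (384x512x3 uint8, red, green, blue); there is no depth.
- arm.calibration(name): a dict with "intrinsics" (3x3 intrinsics, pixels), "T" (4x4, takes a point from camera to world coordinates). Camera axes: x right, y up, looking along -z (the intrinsics and any distortion apply to the point x, -y, -z); pixel columns grow to the right and rows downward; lengths in m; the calibration is good to about 2 mm. A picture is of the moment at which its call begins. calibration takes no time and is no camera call.
- arm.job_done(): hands the job in, once; it reports no verdict.
Trained networks look in the newest picture that a camera, given by its name, has taken for a name from the list of things; names that differ only in an ending like _2 or _b are one class to them, and where a whole thing is asked for, a point or a joint stands for the part that bears it (a point fixed in the world has none). Each returns a list of dicts, best first, with "score" (0 to 1); they miss things now and then, are a little off and sometimes report something else, mostly with a low value. They report only what shows in the picture. A call takes as long as a camera call. They do not tell look-alikes from the thing itself.
- arm.spot_in(thing, camera): "xy" ([column, row] in pixels, amid what is visible of it).
- arm.masks_of(thing, camera): "pixels" (384x512 bool, what is visible of it) and "xy" ([column, row] in pixels, amid what is visible of it).
- arm.spot_point(thing, camera): "xy" ([column, row] in pixels: a listed point, or the origin of a listed thing).
The state is a dict: "t": time; "q": joint angles; "qd": joint speeds; "joint_efforts": joint torques, N m; "eef_pos": TCP position; "ee_rot": TCP orientation; "force": force on the tool from outside, world axes, zero at the start; "moment": the same for the moment, N m; "width": finger opening in m.
Only numpy, scipy, OpenCV 4.12 (cv2) and the standard library are available. Lean on these libraries where they do the work, as an engineer would, in place of code of your own. Each camera call takes 0.05 s, during which the arm holds its last target. There are 200 camera calls.

## Working session

There is one attempt and no reset: what is moved stays moved. The work goes in short steps, Python scripts to look and compute and a tool call to move; the robot and the scene stay as the last step left them, time stands still between calls to the robot, and variables do not carry over. Pictures are saved under pics/ and viewed, about 8 in all and at most 12, crops included, and the job is handed in when it is done.

Besides the shell and the picture viewer there is one more tool, called after ">>>" by a JSON object that holds its "fn" and its "kwargs", one argument or row to a line. move_arm: Moves the arm, as the interface text tells. Its arguments: {"type":"object","properties":{"deltas":{"type":"array","items":{"type":"array","items":{"type":"number"}}},"claw":{"type":"number"},"squeeze":{"type":"number"}},"required":["deltas"]}

```bash
mkdir -p pics; cat > h.py <<'E'
import numpy as np,cv2
from station import arm
def ray(c,xy):
    k=arm.calibration(c);K=np.array(k["intrinsics"]);T=np.array(k["T"])
    p=np.linalg.solve(K,[xy[0],xy[1],1.]);d=T[:3,:3]@np.array([p[0],-p[1],-p[2]]);return T[:3,3],d
def onz(c,xy,z):
    o,d=ray(c,xy);return o+d*(z-o[2])/d[2]
def tri(rs):
    A=0;b=0
    for o,d in rs:
        d=d/np.linalg.norm(d);P=np.eye(3)-np.outer(d,d);A=A+P;b=b+P@o
    return np.linalg.solve(A,b)
def proj(c,X):
    k=arm.calibration(c);K=np.array(k["intrinsics"]);T=np.array(k["T"])
    p=np.linalg.inv(T)@np.append(X,1);q=K@np.array([p[0],-p[1],-p[2]]);return q[:2]/q[2]
def save(c,n,crop=None,s=1):
    f=arm.grab_frame(c)[:,:,::-1]
    if crop: f=f[crop[1]:crop[3],crop[0]:crop[2]]
    cv2.imwrite("pics/"+n,cv2.resize(np.ascontiguousarray(f),None,fx=s,fy=s,interpolation=cv2.INTER_CUBIC))
E
python3 - <<'E'
from h import *
np.set_printoptions(precision=4,suppress=True)
save("top","t1.png");save("side","s1.png")
a=cv2.imread("pics/t1.png");b=cv2.imread("pics/s1.png")
print(arm.tcp_to_grasp,arm.get_state())
for c in("top","side"):
    print(c,np.array(arm.calibration(c)["T"])[:3])
    for n in["comparator","seat","fin","master_center","spacer_center","thin_spacer_center","stem_clamp"]:
        print(n,[(np.round(r["xy"],1).tolist(),round(r["score"],2)) for r in arm.spot_point(n,c)][:4])
E
```

```text
0.1593 {'t': 0.1, 'q': array([-1.0059,  0.3593,  0.0112, -0.0003, -1.2241, -0.2881]), 'qd': array([ 0.0032, -0.0031,  0.0018,  0.0006,  0.0012,  0.0012]), 'joint_efforts': array([ -0.0018, -58.4163,  29.3751,   7.0156,   0.0102,  -0.0001]), 'eef_pos': array([ 0.1844, -0.6492,  0.4038]), 'ee_rot': array([ 3.1401, -0.0002, -2.8649]), 'force': array([-0.2318,  0.0854, -0.2645]), 'moment': array([0.0007, 0.0275, 0.0348]), 'width': 0.08780171917520593}
top [[ 0.0188  0.9945 -0.103   0.4333]
 [-0.9998  0.018  -0.0084 -0.0065]
 [-0.0065  0.1032  0.9946  1.0693]]
comparator [([262.3, 203.4], 0.88)]
seat [([247.0, 200.5], 0.58)]
fin []
master_center [([181.9, 202.3], 0.64), ([245.0, 197.7], 0.58)]
spacer_center [([371.2, 225.5], 0.6)]
thin_spacer_center [([129.3, 189.2], 0.59)]
stem_clamp [([272.5, 198.2], 0.71), ([128.0, 187.4], 0.28)]
side [[-0.8688  0.3479 -0.3524  0.0731]
 [-0.4948 -0.581   0.6462  0.8455]
 [ 0.0201  0.7358  0.6769  0.9378]]
comparator [([257.7, 203.3], 0.91)]
seat [([249.3, 206.4], 0.64)]
fin [([268.4, 171.8], 0.7)]
master_center [([280.5, 218.3], 0.81), ([233.0, 175.3], 0.58), ([252.8, 197.9], 0.54), ([224.9, 231.1], 0.54)]
spacer_center [([311.7, 154.5], 0.8)]
thin_spacer_center [([182.5, 265.4], 0.67)]
stem_clamp [([261.6, 193.2], 0.82)]
```

View pics/t1.png

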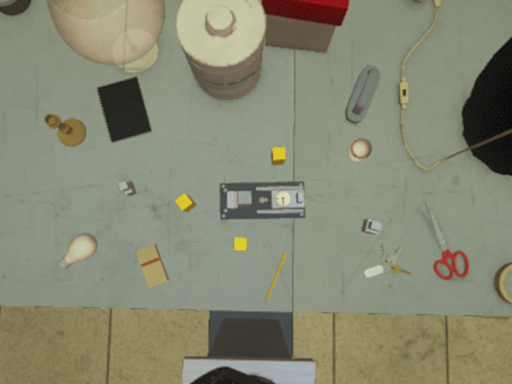

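View pics/s1.png

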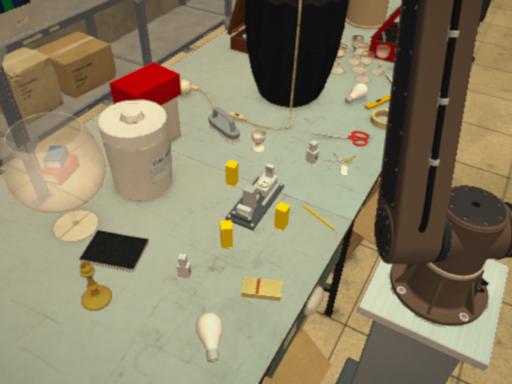

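```bash
python3 - <<'E'
from h import *
np.set_printoptions(precision=4,suppress=True)
R=lambda c,n:arm.spot_point(n,c)
arm.grab_frame("top");arm.grab_frame("side")
m=arm.masks_of("comparator","top")[0]["pixels"]
# base outline
ys,xs=np.nonzero(m);r=cv2.minAreaRect(np.float32(np.c_[xs,ys]));bx=cv2.boxPoints(r)
print("top rect",r,[onz("top",p,.012) for p in bx])
print("tri comp",tri([ray("top",[262.3,203.4]),ray("side",[257.7,203.3])]),onz("top",[262.3,203.4],0),onz("side",[257.7,203.3],0))
print("seat",onz("top",[247,200.5],.012),onz("side",[249.3,206.4],.012))
print("fin",onz("side",[268.4,171.8],.066))
print("master",onz("top",[245,197.7],.052),onz("side",[252.8,197.9],.052))
print("sp",onz("top",[371.2,225.5],.04),onz("side",[311.7,154.5],.04))
print("thin",onz("top",[129.3,189.2],.04),onz("side",[182.5,265.4],.04))
print("clamp",onz("top",[272.5,198.2],.021),onz("side",[261.6,193.2],.021))
for n in("yellow",):
  for p in([279,155],[185,202],[240,243]): print(onz("top",p,.08))
def crop(c,a,s):
  f=arm.grab_frame(c)[:,:,::-1][a[1]:a[3],a[0]:a[2]];return cv2.resize(np.ascontiguousarray(f),None,fx=s,fy=s,interpolation=cv2.INTER_CUBIC)
A=crop("top",(212,170,312,230),6);B=crop("side",(215,150,315,240),4)
C=crop("top",(350,205,400,250),4);D=crop("top",(105,165,155,210),4)
E_=crop("side",(290,125,340,170),4)
o=np.zeros((600,800,3),np.uint8);o[:360,:600]=A;o[:180,600:800]=C;o[180:360,600:800]=D
b=cv2.resize(B,(266,240));o[360:600,:266]=b;o[360:540,300:500]=E_;o[360:540,520:720]=crop("side",(160,240,210,285),4)
cv2.imwrite("pics/c1.png",o)
E
```

```text
top rect ((262.0, 199.99998474121094), (83.99998474121094, 37.99999237060547), 0.0) [array([0.4866, 0.0772, 0.012 ]), array([0.5808, 0.0796, 0.012 ]), array([ 0.5846, -0.1286,  0.012 ]), array([ 0.4904, -0.1292,  0.012 ])]
tri comp [ 0.5277 -0.0264  0.003 ] [ 0.528  -0.0264  0.    ] [ 0.5291 -0.0291  0.    ]
seat [0.5335 0.0117 0.012 ] [0.5378 0.0059 0.012 ]
fin [ 0.5356 -0.1019  0.066 ]
master [0.5363 0.0159 0.052 ] [0.5264 0.0072 0.052 ]
sp [ 0.4763 -0.2861  0.04  ] [ 0.4715 -0.2778  0.04  ]
thin [0.553  0.2958 0.04  ] [0.5607 0.2964 0.04  ]
clamp [ 0.5394 -0.0508  0.021 ] [ 0.5301 -0.0532  0.021 ]
[ 0.635  -0.0621  0.08  ]
[0.5209 0.1537 0.08  ]
[0.4291 0.0246 0.08  ]
```

View pics/c1.png

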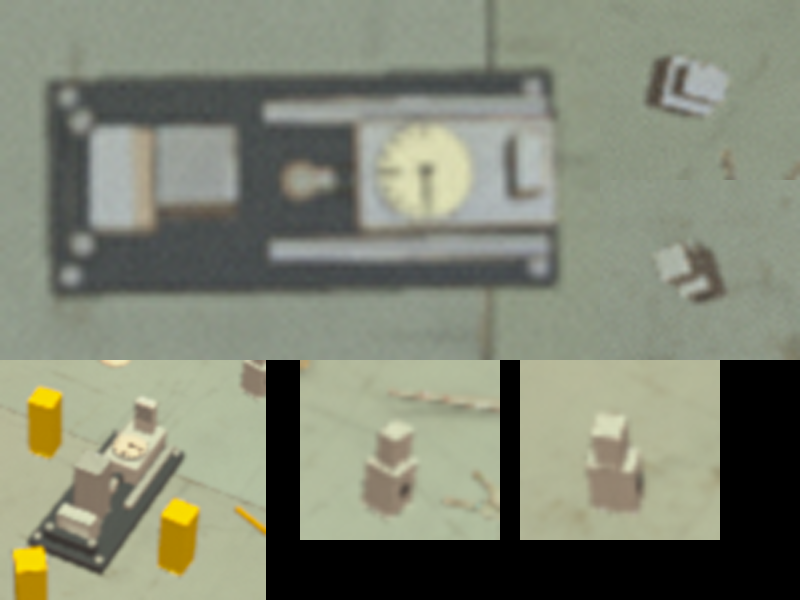

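```bash
cat >> h.py <<'E'
from scipy.optimize import minimize
def box(dims,z0):
    a,b,h=dims;return np.array([[s*a/2,t*b/2,z0+k*h] for s in(-1,1) for t in(-1,1) for k in(0,1)])
def taper(a,b,h,z0):  # body with tapered foot
    return np.vstack([box((a-8,b-8,6),z0)[::2],box((a,b,h-6),z0+6)])
def sil(c,parts,pose,shape,U,off):
    x,y,w=pose;R=np.array([[np.cos(w),-np.sin(w)],[np.sin(w),np.cos(w)]])
    im=np.zeros(shape,np.uint8)
    for P in parts:
        Q=np.array([proj(c,np.r_[R@p[:2]/1e3+[x,y],p[2]/1e3]) for p in P])
        h=cv2.convexHull(np.float32(((Q+.5-off)*U-.5)*16)).astype(np.int32)
        cv2.fillConvexPoly(im,h,1,shift=4)
    return im
def iou(c,parts,pose,m,U,off):
    s=sil(c,parts,pose,m.shape,U,off);return (s&m).sum()/max(1,(s|m).sum())
def fit(parts,ms,x0,cams=("top","side")):
    f=lambda p:-sum(iou(c,parts,p,*ms[c]) for c in cams)
    r=minimize(f,x0,method="Nelder-Mead",options=dict(initial_simplex=np.array(x0)+np.array([[0,0,0],[.006,0,0],[0,.006,0],[0,0,.15]])))
    return r.x,-r.fun/len(cams)
def cropmask(m,U=6,pad=6):
    ys,xs=np.nonzero(m);o=np.array([xs.min()-pad,ys.min()-pad]);M=m[o[1]:ys.max()+pad,o[0]:xs.max()+pad].astype(np.float32)
    return (cv2.resize(M,None,fx=U,fy=U,interpolation=cv2.INTER_LINEAR)>.5).astype(np.uint8),U,o
E
cat > m.py <<'E'
from h import *
np.set_printoptions(precision=4,suppress=True)
fr={c:arm.grab_frame(c) for c in("top","side")}
WIDE=[taper(30,30,50,0),box((18,24,30),50)];THIN=[taper(30,18,50,0),box((18,18,30),50)]
for n,p0 in(("spacer_center",(.474,-.283)),("thin_spacer_center",(.556,.296))):
    ms={}
    for c in fr:
        l=arm.masks_of(n,c)
        d=[r for r in l if np.linalg.norm(np.array(r["xy"])-proj(c,[*p0,.04]))<12]
        if d: ms[c]=cropmask(d[0]["pixels"]);print(n,c,len(l),d[0]["score"],d[0]["pixels"].sum())
    for k,P in(("W",WIDE),("T",THIN)):
        for cams in(tuple(ms),)+tuple((c,) for c in ms):
            best=max((fit(P,ms,[*p0,w],cams) for w in np.radians([-60,-30,0,30,60,90])),key=lambda r:r[1]);print(n,k,cams,best[0],np.degrees(best[0][2]),best[1])
# base plate: dark hull
ms={}
for c in fr:
    l=arm.masks_of("comparator","%s"%c);m=l[0]["pixels"];ms[c]=cropmask(m,4);print(l[0]["score"],m.sum())
C=[box((90,210,12),0)]
print("comp top",fit(C,ms,[.533,-.027,.04],("top",)))
g=fr["top"].max(2);m=np.zeros_like(g);m[176:224,214:310]=g[176:224,214:310]
m=((m<95)&(m>0)).astype(np.uint8);n,lab,st,_=cv2.connectedComponentsWithStats(m);i=1+st[1:,4].argmax()
h=np.zeros_like(g);cv2.fillConvexPoly(h,cv2.convexHull(np.argwhere(lab==i)[:,::-1].astype(np.int32)),1)
ms["top"]=cropmask(h.astype(bool),6);print("dark top",fit(C,ms,[.533,-.027,.04],("top",)))
g=fr["side"].max(2);q=cropmask(arm.masks_of("comparator","side")[0]["pixels"],4)
C2=C+[box((40,27,46),0)+[0,73.5,0],box((30,30,80),12)+[0,43,0],box((24,12,41),40)+[0,-85,0],box((44,82,40),0)+[0,-60,0]]
ms["side"]=q;print("side",fit(C2,ms,[.533,-.027,.04],("side",)))
E
python3 m.py
```

```text
spacer_center top 1 0.71 248
spacer_center side 1 0.65 261Traceback (most recent call last):
  File "m.py", line 13, in <module>
    best=max((fit(P,ms,[*p0,w],cams) for w in np.radians([-60,-30,0,30,60,90])),key=lambda r:r[1]);print(n,k,cams,best[0],np.degrees(best[0][2]),best[1])
  File "m.py", line 13, in <genexpr>
    best=max((fit(P,ms,[*p0,w],cams) for w in np.radians([-60,-30,0,30,60,90])),key=lambda r:r[1]);print(n,k,cams,best[0],np.degrees(best[0][2]),best[1])
              ~~~^^^^^^^^^^^^^^^^^^^
  File "h.py", line 37, in fit
    r=minimize(f,x0,method="Nelder-Mead",options=dict(initial_simplex=np.array(x0)+np.array([[0,0,0],[.006,0,0],[0,.006,0],[0,0,.15]])))
    res = _minimize_neldermead(fun, x0, args, callback, bounds=bounds,
                               **options)
    fxcc = func(xcc)
    fx = function(np.copy(x), *(wrapper_args + args))
  File "h.py", line 36, in <lambda>
    f=lambda p:-sum(iou(c,parts,p,*ms[c]) for c in cams)
                ~~~^^^^^^^^^^^^^^^^^^^^^^^^^^^^^^^^^^^^^
  File "h.py", line 36, in <genexpr>
    f=lambda p:-sum(iou(c,parts,p,*ms[c]) for c in cams)
                    ~~~^^^^^^^^^^^^^^^^^^
  File "h.py", line 34, in iou
    s=sil(c,parts,pose,m.shape,U,off);return (s&m).sum()/max(1,(s|m).sum())
  File "h.py", line 29, in sil
    Q=np.array([proj(c,np.r_[R@p[:2]/1e3+[x,y],p[2]/1e3]) for p in P])
                ~~~~^^^^^^^^^^^^^^^^^^^^^^^^^^^^^^^^^^^^^
  File "h.py", line 14, in proj
    k=arm.calibration(c);K=np.array(k["intrinsics"]);T=np.array(k["T"])
ValueError: time passes only in moves, steps and waits
```

```bash
sed -i 's/arm.calibration(c)/cal(c)/' h.py; sed -i '2a from functools import lru_cache\ncal=lru_cache(None)(lambda c:arm.calibration(c))' h.py; time python3 m.py
```

```text
spacer_center top 1 0.78 251
spacer_center W ('top',) [ 0.4755 -0.2859 -0.2086] -11.950181540321383 0.9293152414010729
spacer_center W ('top',) [ 0.4755 -0.2859 -0.2086] -11.950181540321383 0.9293152414010729
spacer_center T ('top',) [ 0.4754 -0.2872  0.7858] 45.02381031282376 0.7739665787159191
spacer_center T ('top',) [ 0.4754 -0.2872  0.7858] 45.02381031282376 0.7739665787159191
thin_spacer_center top 1 0.56 196
thin_spacer_center side 1 0.65 259
thin_spacer_center W ('top', 'side') [0.5572 0.3001 0.8459] 48.46846523132745 0.7420514726000105
thin_spacer_center W ('top',) [0.5585 0.3017 1.0537] 60.37367112510771 0.759802847754655
thin_spacer_center W ('side',) [0.5596 0.2968 0.7805] 44.720203283757456 0.7701342281879194
thin_spacer_center T ('top', 'side') [0.5577 0.3007 0.4393] 25.169056631520988 0.8766040541299017
thin_spacer_center T ('top',) [0.5583 0.3013 0.4501] 25.790273520640195 0.9390986601705238
thin_spacer_center T ('side',) [0.5568 0.2994 0.6213] 35.59780898710131 0.8660436137071651
0.92 2860
0.61 1545
comp top (array([ 0.5365, -0.0246,  0.0397]), np.float64(0.9082813183318094))
dark top (array([ 0.5356, -0.024 ,  0.0326]), np.float64(0.9436324014032104))
side (array([ 0.536 , -0.0289,  0.045 ]), np.float64(0.807182682846835))
real	0m8.068s
user	0m6.496s
sys	0m0.168s
```

>>> {"fn": "move_arm", "kwargs": {
  "deltas": [
    [24, 32, 0, 0, 0, 5.1],
    [24, 32, 0, 0, 0, 5.1],
    [24, 32, 0, 0, 0, 5.1],
    [24, 32, 0, 0, 0, 5.1],
    [24, 32, 0, 0, 0, 5.1]
  ],
  "claw": 255,
  "squeeze": 20
}}

```text
t: 2.32
eef_pos: [0.3051, -0.4878, 0.4048]
ee_rot: [-3.141, 0.0, -2.416]
force: [1.4, 1.3, -0.1]
width: 0.0601
```

>>> {"fn": "move_arm", "kwargs": {
  "deltas": [
    [24, 32, 0, 0, 0, 5.1],
    [24, 32, 0, 0, 0, 5.1],
    [24, 32, 0, 0, 0, 5.1],
    [24, 32, 0, 0, 0, 5.1],
    [24, 32, 0, 0, 0, 5.1]
  ]
}}

```text
t: 2.73
eef_pos: [0.4252, -0.3275, 0.4051]
ee_rot: [-3.141, 0.0, -1.97]
force: [0.6, 0.3, 0.1]
width: 0.0266
```

>>> {"fn": "move_arm", "kwargs": {
  "deltas": [
    [24, 32, 0, 0, 0, 5.1],
    [24, 32, 0, 0, 0, 5.1],
    [24, 32, 0, 0, 0, 5.1],
    [24, 32, 0, 0, 0, 5.1],
    [24, 32, 0, 0, 0, 5.1]
  ]
}}

```text
t: 3.15
eef_pos: [0.5452, -0.1674, 0.4051]
ee_rot: [-3.141, -0.0, -1.525]
force: [1.4, -1.0, -0.2]
width: 0.0004
```

>>> {"fn": "move_arm", "kwargs": {
  "deltas": [
    [0, 0, -30, 0, 0, 0],
    [0, 0, -30, 0, 0, 0],
    [0, 0, -20, 0, 0, 0],
    [0, 0, 0, 0, 0, 0],
    [0, 0, 0, 0, 0, 0]
  ]
}}

```text
t: 3.57
eef_pos: [0.5444, -0.1693, 0.3243]
ee_rot: [3.139, -0.0, -1.529]
force: [0.5, 0.2, 1.1]
width: 0.0007
```

>>> {"fn": "move_arm", "kwargs": {
  "deltas": [
    [-1, 0, -25, 0, 0, 0],
    [-1, 0, -25, 0, 0, 0],
    [0, 0, -25, 0, 0, 0],
    [0, 0, -19, 0, 0, 0],
    [0, 0, 0, 0, 0, 0]
  ]
}}

```text
t: 3.98
eef_pos: [0.5419, -0.1696, 0.2291]
ee_rot: [3.139, 0.0, -1.53]
force: [-0.5, 0.8, -0.8]
width: 0.0006
```

>>> {"fn": "move_arm", "kwargs": {
  "deltas": [
    [0, 5, 0, 0, 0, 0],
    [0, 5, 0, 0, 0, 0],
    [0, 4, 0, 0, 0, 0],
    [0, 3, 0, 0, 0, 0],
    [0, 0, 0, 0, 0, 0]
  ]
}}

```text
t: 4.4
eef_pos: [0.5428, -0.1516, 0.232]
ee_rot: [-3.139, 0.0, -1.529]
force: [0.5, -0.4, 0.4]
width: 0.0002
```

```bash
python3 - <<'E'
from h import *
save("top","p1.png",(200,150,330,250),6)
print(arm.get_state())
for z,p in((.092,(245,197.5)),(.081,(301.2,197.5)),(.045,(283.2,198.7)),(.046,(231.5,200)),): print(onz("top",p,z))
E
```

```text
{'t': 4.45, 'q': array([ 7.45337942e-02,  3.50003098e-01, -4.49161541e-01,  1.29405640e-04,
       -7.69944428e-01, -3.26266462e-02]), 'qd': array([-0.00709456,  0.00769275, -0.00409448,  0.00056613,  0.00188188,
        0.00584074]), 'joint_efforts': array([ 2.00154302e-01, -5.01790094e+01,  2.18198419e+01,  5.18586159e+00,
        4.02409513e-02, -7.02769775e-02]), 'eef_pos': array([ 0.5427276 , -0.15182543,  0.23170623]), 'ee_rot': array([-3.13990335e+00, -3.51475969e-05, -1.52879638e+00]), 'force': array([ 0.64257312, -0.13300365, -0.36945251]), 'moment': array([-0.06458859,  0.09561816,  0.02645603]), 'width': 0.0004391096695979195}
[0.5326771  0.01501295 0.092     ]
[ 0.53614896 -0.11439921  0.081     ]
[ 0.53622911 -0.07534681  0.045     ]
[0.53076271 0.04816752 0.046     ]
```

View pics/p1.png

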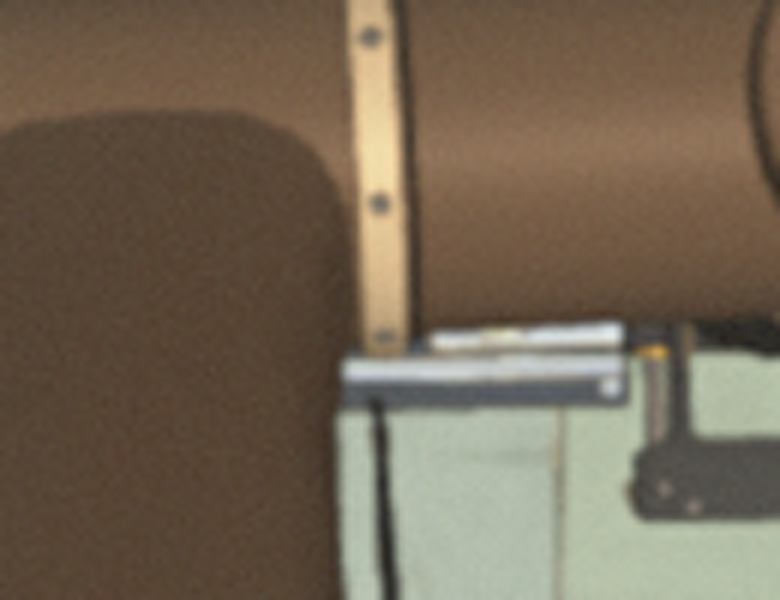

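>>> {"fn": "move_arm", "kwargs": {
  "deltas": [
    [-3, 4, 0, 0, 0, 0],
    [-1, 4, 0, 0, 0, 0],
    [0, 4, 0, 0, 0, 0],
    [0, 3, 0, 0, 0, 0],
    [0, 0, 0, 0, 0, 0]
  ]
}}

```text
t: 4.87
eef_pos: [0.5385, -0.1367, 0.2307]
ee_rot: [3.142, -0.0, -1.529]
force: [-0.2, -0.9, -0.4]
width: 0.0001
```

>>> {"fn": "move_arm", "kwargs": {
  "deltas": [
    [0, 1, 0, 0, 0, 0],
    [0, 1, 0, 0, 0, 0],
    [0, 1, 0, 0, 0, 0],
    [0, 1, 0, 0, 0, 0],
    [0, 0, 0, 0, 0, 0]
  ]
}}

```text
t: 5.28
eef_pos: [0.5384, -0.1332, 0.2306]
ee_rot: [3.141, -0.0, -1.53]
force: [-0.2, -0.2, -0.5]
width: 0.0005
```

>>> {"fn": "move_arm", "kwargs": {
  "deltas": [
    [0, 1, 0, 0, 0, 0],
    [0, 1, 0, 0, 0, 0],
    [0, 1, 0, 0, 0, 0],
    [0, 1, 0, 0, 0, 0],
    [0, 0, 0, 0, 0, 0]
  ]
}}

```text
t: 5.7
eef_pos: [0.5384, -0.1294, 0.2307]
ee_rot: [3.141, -0.0, -1.529]
force: [0.3, -2.8, -0.7]
width: 0.0004
```

>>> {"fn": "move_arm", "kwargs": {
  "deltas": [
    [0, 0, 0, 0, 0, 0],
    [0, 0, 0, 0, 0, 0],
    [0, 0, 0, 0, 0, 0],
    [0, 0, 0, 0, 0, 0],
    [0, 0, 0, 0, 0, 0]
  ]
}}

```text
t: 6.12
eef_pos: [0.5384, -0.1294, 0.2307]
ee_rot: [-3.142, -0.0, -1.53]
force: [0.8, -2.4, 0.6]
width: 0.0004
```

>>> {"fn": "move_arm", "kwargs": {
  "deltas": [
    [0, 1, 0, 0, 0, 0],
    [0, 1, 0, 0, 0, 0],
    [0, 1, 0, 0, 0, 0],
    [0, 1, 0, 0, 0, 0],
    [0, 1, 0, 0, 0, 0]
  ]
}}

```text
t: 6.53
eef_pos: [0.5383, -0.125, 0.2307]
ee_rot: [3.141, -0.001, -1.53]
force: [0.5, -7.5, -0.7]
width: 0.0005
```

>>> {"fn": "move_arm", "kwargs": {
  "deltas": [
    [0, 0.6, 0, 0, 0, 0],
    [0, 0.6, 0, 0, 0, 0],
    [0, 0.6, 0, 0, 0, 0],
    [0, 0.6, 0, 0, 0, 0],
    [0, 0.6, 0, 0, 0, 0]
  ]
}}

```text
t: 6.95
eef_pos: [0.5383, -0.122, 0.2307]
ee_rot: [3.141, -0.001, -1.53]
force: [-0.8, -8.2, 0.4]
width: 0.0006
```

>>> {"fn": "move_arm", "kwargs": {
  "deltas": [
    [0, 0.6, 0, 0, 0, 0],
    [0, 0.6, 0, 0, 0, 0],
    [0, 0.6, 0, 0, 0, 0],
    [0, 0.6, 0, 0, 0, 0],
    [0, 0.6, 0, 0, 0, 0]
  ]
}}

```text
t: 7.37
eef_pos: [0.5381, -0.119, 0.2307]
ee_rot: [3.141, -0.001, -1.53]
force: [-0.2, -8.1, 0.6]
width: 0.0005
```

>>> {"fn": "move_arm", "kwargs": {
  "deltas": [
    [0, 0.6, 0, 0, 0, 0],
    [0, 0.6, 0, 0, 0, 0],
    [0, 0.6, 0, 0, 0, 0],
    [0, 0.6, 0, 0, 0, 0],
    [0, 0.6, 0, 0, 0, 0]
  ]
}}

```text
t: 7.78
eef_pos: [0.5381, -0.1161, 0.2307]
ee_rot: [3.141, -0.001, -1.53]
force: [0.1, -7.8, 0.2]
width: 0.0004
```

>>> {"fn": "move_arm", "kwargs": {
  "deltas": [
    [0, 0.4, 0, 0, 0, 0],
    [0, 0.4, 0, 0, 0, 0],
    [0, 0.4, 0, 0, 0, 0],
    [0, 0.4, 0, 0, 0, 0],
    [0, 0.4, 0, 0, 0, 0]
  ]
}}

```text
t: 8.2
eef_pos: [0.538, -0.1141, 0.2307]
ee_rot: [3.14, -0.001, -1.53]
force: [-1.1, -8.6, 0.7]
width: 0.0002
```

>>> {"fn": "move_arm", "kwargs": {
  "deltas": [
    [0, 0.4, 0, 0, 0, 0],
    [0, 0.4, 0, 0, 0, 0],
    [0, 0.4, 0, 0, 0, 0],
    [0, 0.4, 0, 0, 0, 0],
    [0, 0.4, 0, 0, 0, 0]
  ]
}}

```text
t: 8.62
eef_pos: [0.538, -0.1121, 0.2307]
ee_rot: [3.14, -0.001, -1.53]
force: [-1.2, -8.1, 0.8]
width: 0.0001
```

>>> {"fn": "move_arm", "kwargs": {
  "deltas": [
    [0, 0.4, 0, 0, 0, 0],
    [0, 0.4, 0, 0, 0, 0],
    [0, 0.4, 0, 0, 0, 0],
    [0, 0.4, 0, 0, 0, 0],
    [0, 0.4, 0, 0, 0, 0]
  ]
}}

```text
t: 9.03
eef_pos: [0.5379, -0.1102, 0.2307]
ee_rot: [3.14, -0.001, -1.53]
force: [-0.8, -8.6, 1.5]
width: 0.0007
```

```bash
python3 - <<'E'
from h import *
save("side","p2.png",(215,140,325,240),6)
E
```

```text
(no output)
```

View pics/p2.png

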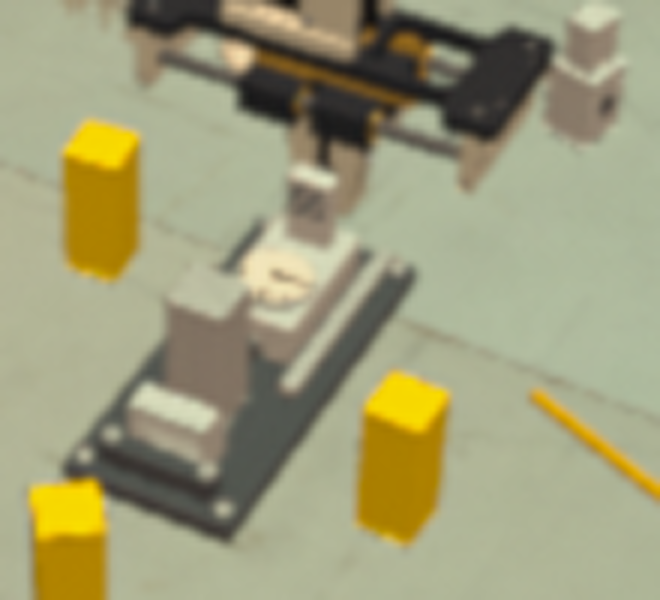

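```bash
cat > dial.py <<'E'
from h import *
def dial(cam="side",cy=None,psi=.035,save=None):
    f=arm.grab_frame(cam)
    R=np.array([[np.cos(psi),-np.sin(psi)],[np.sin(psi),np.cos(psi)]])
    def rect(c,S=10,r=26):
        n=2*r*S+1;u=(np.arange(n)-r*S)/S/1e3   # columns: +x' right, rows: y' up
        X,Y=np.meshgrid(u,-u);W=np.stack([X,Y],-1)@R.T+c
        k=cal(cam);T=np.linalg.inv(np.array(k["T"]));K=np.array(k["intrinsics"])
        P=np.concatenate([W,np.full(X.shape+(1,),.045)],-1)@T[:3,:3].T+T[:3,3]
        q=(P*[1,-1,-1])@K.T;q=q[...,:2]/q[...,2:]
        return cv2.remap(f,q[...,0].astype(np.float32),q[...,1].astype(np.float32),cv2.INTER_CUBIC)
    c=np.array([.536,cy])
    for _ in range(4):
        im=rect(c).astype(int);m=((im[...,0]-im[...,2])>40)&(im[...,0]>150)
        m=cv2.morphologyEx(m.astype(np.uint8),cv2.MORPH_CLOSE,np.ones((25,25)))
        nl,lab,st,ce=cv2.connectedComponentsWithStats(m);i=1+st[1:,4].argmax();ctr=(ce[i]-260)/1e4
        hull=cv2.convexHull(np.argwhere(lab==i)[:,::-1].astype(np.int32));(ex,ey),ax,_=cv2.fitEllipse(hull)
        ctr=(np.array([ex,ey])-260)/1e4;c=c+R@[ctr[0],-ctr[1]]
    im=rect(c);g=cv2.GaussianBlur(im.astype(np.float32).mean(2),(0,0),8)
    th=np.radians(np.arange(0,360,2)) # clockwise from +y'
    prof=np.array([np.mean([g[int(260-rr*np.cos(t)*10),int(260+rr*np.sin(t)*10)] for rr in np.arange(4,12,.5)]) for t in th])
    w=np.clip(np.percentile(prof,60)-prof,0,None);i=prof.argmin();d=(np.arange(180)-i+90)%180-90;s=abs(d)<=16
    a=np.degrees(th[i])+2*(w[s]*d[s]).sum()/w[s].sum()
    if save: cv2.imwrite("pics/"+save,im[:,:,::-1])
    return c,ax,a,prof.min()-np.median(prof)
if __name__=="__main__":
    import sys
    cam,cy,s=sys.argv[1],float(sys.argv[2]),(sys.argv[3] if len(sys.argv)>3 else None)
    c,ax,a,dp=dial(cam,cy,save=s);print("dial c",np.round(c,4),"ax",np.round(ax),"angle cw from +y",round(float(a),1),"depth",round(float(dp),1))
    s=arm.get_state();print(s["eef_pos"],s["force"])
E
python3 dial.py side -0.056 d1.png
```

```text
dial c [ 0.5366 -0.058 ] ax [374. 427.] angle cw from +y 263.8 depth -35.4
[ 0.53793459 -0.11016947  0.23066627] [-1.9916809  -8.54146103  0.93910287]
```

View pics/d1.png

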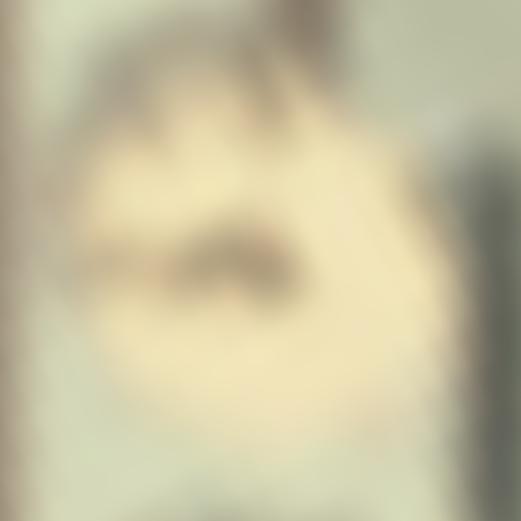

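>>> {"fn": "move_arm", "kwargs": {
  "deltas": [
    [0, 0.4, 0, 0, 0, 0],
    [0, 0.4, 0, 0, 0, 0],
    [0, 0.4, 0, 0, 0, 0],
    [0, 0.4, 0, 0, 0, 0],
    [0, 0.4, 0, 0, 0, 0]
  ]
}}

```text
t: 9.55
eef_pos: [0.5379, -0.1083, 0.2307]
ee_rot: [3.14, -0.001, -1.53]
force: [-0.9, -10.3, 0.6]
width: 0.0002
```

```bash
python3 dial.py side -0.056
```

```text
dial c [ 0.537  -0.0558] ax [387. 418.] angle cw from +y 262.7 depth -24.4
[ 0.53788592 -0.10825594  0.23070151] [-1.48244674 -9.56914888  1.76777637]
```

>>> {"fn": "move_arm", "kwargs": {
  "deltas": [
    [0, 0.4, 0, 0, 0, 0],
    [0, 0.4, 0, 0, 0, 0],
    [0, 0.4, 0, 0, 0, 0],
    [0, 0.4, 0, 0, 0, 0],
    [0, 0.4, 0, 0, 0, 0]
  ]
}}

```text
t: 10.02
eef_pos: [0.5379, -0.1065, 0.2307]
ee_rot: [3.14, -0.002, -1.53]
force: [-0.7, -11.4, 1.3]
width: 0.0003
```

```bash
python3 dial.py side -0.054
```

```text
dial c [ 0.5368 -0.0548] ax [376. 415.] angle cw from +y 309.7 depth -35.7
[ 0.53784606 -0.10646305  0.23070196] [ -1.61357522 -10.80252189   1.9014535 ]
```

>>> {"fn": "move_arm", "kwargs": {
  "deltas": [
    [0, 0.3, 0, 0, 0, 0],
    [0, 0.3, 0, 0, 0, 0],
    [0, 0.3, 0, 0, 0, 0],
    [0, 0.3, 0, 0, 0, 0],
    [0, 0.3, 0, 0, 0, 0]
  ]
}}

```text
t: 10.48
eef_pos: [0.5378, -0.1051, 0.2307]
ee_rot: [3.14, -0.002, -1.53]
force: [-0.6, -12.7, 1.3]
width: 0.0004
```

```bash
python3 dial.py side -0.052;python3 dial.py side -0.052 d2.png
```

```text
dial c [ 0.5364 -0.0535] ax [374. 417.] angle cw from +y 346.7 depth -34.2
[ 0.53780566 -0.10506745  0.23070486] [ -0.67640319 -12.06113107   1.06524842]
dial c [ 0.5363 -0.0535] ax [371. 421.] angle cw from +y 347.2 depth -39.8
[ 0.53779025 -0.10509626  0.23067105] [ -0.64224924 -12.71870462   1.2989259 ]
```

>>> {"fn": "move_arm", "kwargs": {
  "deltas": [
    [0, 0.3, 0, 0, 0, 0],
    [0, 0.3, 0, 0, 0, 0],
    [0, 0, 0, 0, 0, 0],
    [0, 0, 0, 0, 0, 0],
    [0, 0, 0, 0, 0, 0]
  ]
}}

```text
t: 11.0
eef_pos: [0.5378, -0.1045, 0.2307]
ee_rot: [3.14, -0.002, -1.53]
force: [-1.0, -12.2, 1.3]
width: 0.0004
```

```bash
python3 dial.py side -0.052
```

```text
dial c [ 0.5363 -0.0528] ax [371. 421.] angle cw from +y 356.9 depth -43.3
[ 0.53780215 -0.10454323  0.23071986] [ -0.9121892  -11.52958325   1.9337018 ]
```

>>> {"fn": "move_arm", "kwargs": {
  "deltas": [
    [0, -1, 0, 0, 0, 0],
    [0, -2, 0, 0, 0, 0],
    [0, -4, 0, 0, 0, 0],
    [0, -8, 0, 0, 0, 0],
    [0, 0, 0, 0, 0, 0]
  ]
}}

```text
t: 11.47
eef_pos: [0.5385, -0.119, 0.2307]
ee_rot: [-3.141, 0.0, -1.53]
force: [0.4, 0.6, 0.5]
width: 0.0002
```

```bash
python3 dial.py side -0.052; python3 dial.py side -0.052 d3.png
```

```text
dial c [ 0.5363 -0.0526] ax [374. 421.] angle cw from +y 356.7 depth -42.5
[ 0.53848074 -0.11868095  0.23060579] [-0.33780773 -0.36123441 -0.27774551]
dial c [ 0.5363 -0.0528] ax [370. 422.] angle cw from +y 357.2 depth -43.2
[ 0.53846526 -0.11849163  0.23062617] [-0.33600705  0.39824805 -0.37237736]
```

>>> {"fn": "move_arm", "kwargs": {
  "deltas": [
    [0, -8, 0, 0, 0, 0],
    [0, 0, 30, 0, 0, 0],
    [0, 0, 30, 0, 0, 0],
    [0, 20, 20, 0, 0, 0],
    [0, 30, 0, 0, 0, 0]
  ],
  "claw": 60
}}

```text
t: 11.98
eef_pos: [0.5398, -0.0773, 0.3152]
ee_rot: [-3.135, -0.0, -1.531]
force: [1.7, 0.4, -0.0]
width: 0.0282
```

```bash
python3 - <<'E'
from h import *
np.set_printoptions(precision=4,suppress=True)
fr={c:arm.grab_frame(c) for c in("top","side")}
M=[taper(30,30,80,12)]
for c in fr:
    l=arm.masks_of("master_center",c)
    for r in l: print(c,np.round(r["xy"]),round(r["score"],2),r["pixels"].sum(),fr[c][r["pixels"]].mean(0))
    p=proj(c,[.534,.016,.052])
    d=[r for r in l if np.linalg.norm(r["xy"]-p)<12]
    if d:
        ms={c:cropmask(d[0]["pixels"])};print(c,fit(M,ms,[.534,.016,.035],(c,)))
print(arm.get_state()["width"])
f=fr["side"][150:240,215:315,::-1];cv2.imwrite("pics/s2.png",cv2.resize(np.ascontiguousarray(f),None,fx=6,fy=6,interpolation=cv2.INTER_CUBIC))
E
```

```text
top [240. 244.] 0.64 165 [247.0121 240.7455  63.2303]
top [257. 216.] 0.43 502 [109.9761 113.2092 111.9024]
side [251. 196.] 0.79 289 [141.3114 131.8062 112.8789]
side [231. 174.] 0.79 295 [183.3661 144.478   10.1356]
side [281. 215.] 0.68 288 [186.7569 146.309    0.434 ]
side [225. 230.] 0.54 363 [188.1901 152.5455  20.3223]
side (array([0.5362, 0.0142, 0.1372]), np.float64(0.8091250586946314))
0.044349046028334574
```

View pics/s2.png

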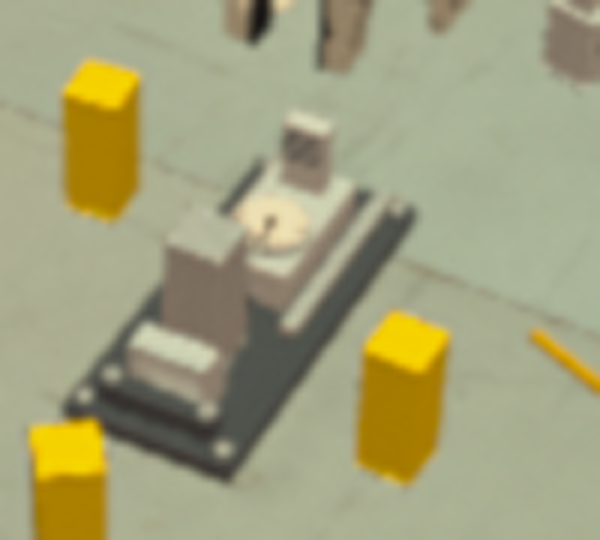

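>>> {"fn": "move_arm", "kwargs": {
  "deltas": [
    [-2, 30, 0, 0, 0, 0],
    [-2, 30, 0, 0, 0, 0],
    [0, 20, 0, 0, 0, 0],
    [0, 12, 0, 0, 0, 0],
    [0, 0, -10, 0, 0, 0]
  ]
}}

```text
t: 12.6
eef_pos: [0.5353, 0.0171, 0.3018]
ee_rot: [-3.139, 0.0, -1.528]
force: [1.4, -0.3, 0.2]
width: 0.0667
```

>>> {"fn": "move_arm", "kwargs": {
  "deltas": [
    [0, 0, -20, 0, 0, 0],
    [0, 0, -20, 0, 0, 0],
    [0, 0, -15, 0, 0, 0],
    [0, 0, -7, 0, 0, 0],
    [0, 0, 0, 0, 0, 0]
  ]
}}

```text
t: 13.02
eef_pos: [0.5337, 0.0147, 0.2364]
ee_rot: [3.137, -0.001, -1.531]
force: [-0.1, 0.0, 0.2]
width: 0.067
```

```bash
python3 - <<'E'
from h import *
s=arm.get_state();print(s["eef_pos"],s["force"],s["width"])
save("side","s3.png",(205,130,315,230),6)
E
```

```text
[0.53373197 0.0146559  0.23643875] [-0.07910992  0.0093017   0.19564495] 0.0670207240022518
```

View pics/s3.png

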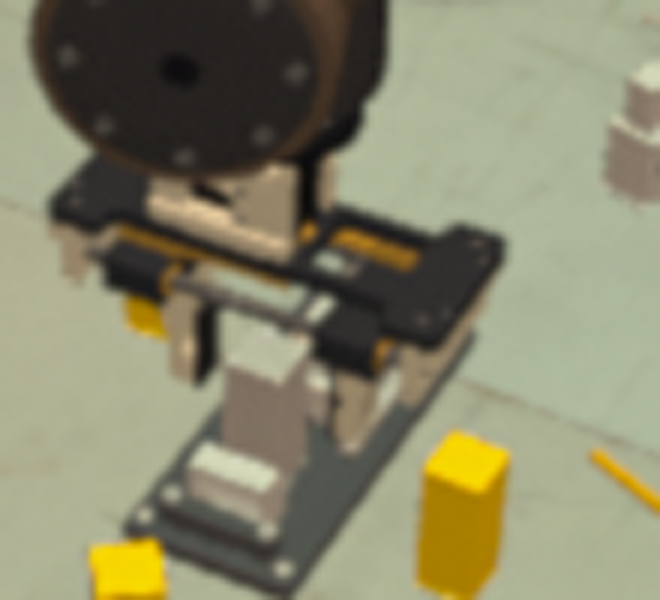

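>>> {"fn": "move_arm", "kwargs": {
  "deltas": [
    [0, 0, 0, 0, 0, 0],
    [0, 0, 0, 0, 0, 0],
    [0, 0, 0, 0, 0, 0],
    [0, 0, 0, 0, 0, 0],
    [0, 0, 0, 0, 0, 0]
  ],
  "claw": 255,
  "squeeze": 25
}}

```text
t: 13.48
eef_pos: [0.5345, 0.0159, 0.2392]
ee_rot: [-3.141, 0.0, -1.529]
force: [-0.3, 0.3, -0.4]
width: 0.0396
```

>>> {"fn": "move_arm", "kwargs": {
  "deltas": [
    [0, 0, 0, 0, 0, 0],
    [0, 0, 0, 0, 0, 0],
    [0, 0, 0, 0, 0, 0],
    [0, 0, 0, 0, 0, 0],
    [0, 0, 0, 0, 0, 0]
  ]
}}

```text
t: 13.9
eef_pos: [0.5345, 0.0159, 0.2389]
ee_rot: [-3.141, 0.0, -1.529]
force: [-1.9, 0.3, 4.3]
width: 0.0296
```

>>> {"fn": "move_arm", "kwargs": {
  "deltas": [
    [0, 0, 2, 0, 0, 0],
    [0, 0, 3, 0, 0, 0],
    [0, 0, 4, 0, 0, 0],
    [0, 0, 4, 0, 0, 0],
    [0, 0, 4, 0, 0, 0]
  ]
}}

```text
t: 14.32
eef_pos: [0.5344, 0.0158, 0.2561]
ee_rot: [3.141, -0.0, -1.53]
force: [-0.8, 0.3, -1.9]
width: 0.0301
```

>>> {"fn": "move_arm", "kwargs": {
  "deltas": [
    [0, 0, 8, 0, 0, 0],
    [0, 0, 15, 0, 0, 0],
    [0, 0, 25, 0, 0, 0],
    [0, 0, 25, 0, 0, 0],
    [0, 0, 0, 0, 0, 0]
  ]
}}

```text
t: 14.73
eef_pos: [0.5359, 0.016, 0.3343]
ee_rot: [-3.134, 0.001, -1.529]
force: [0.6, 1.1, -1.1]
width: 0.0296
```

```bash
python3 dial.py side -0.052; python3 - <<'E'
from h import *
save("side","s4.png",(185,90,315,230),4)
E
```

```text
dial c [ 0.5367 -0.0523] ax [388. 417.] angle cw from +y 259.8 depth -31.9
[0.53525956 0.01592612 0.33203664] [-0.06520448  0.34086353 -2.66385475]
```

View pics/s4.png

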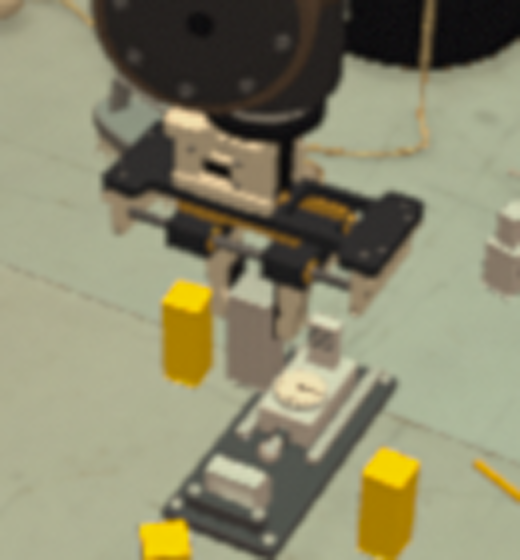

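```bash
cat > held.py <<'E'
from h import *
import sys
np.set_printoptions(precision=4,suppress=True)
def held(n,parts,p0,cams=("side",)):
    for c in cams:
        f=arm.grab_frame(c);l=arm.masks_of(n,c)
        d=[r for r in l if np.linalg.norm(r["xy"]-proj(c,p0))<25 and np.ptp(f[r["pixels"]].mean(0))<60]
        if not d: print("none",c,[(np.round(r["xy"]),round(r["score"],2)) for r in l],proj(c,p0));continue
        mm=d[0]["pixels"];ms={c:cropmask(mm)};ys,xs=np.nonzero(mm)
        print(c,mm.sum(),"bottom part centre x",xs[ys>ys.max()-8].mean(),"ymax",ys.max())
        for w in(.04,.3):print(fit(parts,ms,[p0[0],p0[1],w],(c,)))
E
python3 - <<'E'
from held import *
s=arm.get_state();z=.012+s["eef_pos"][2]-.239;print(s["eef_pos"])
held("master_center",[taper(30,30,80,z*1e3)],[.535,.016,z+.04])
E
```

```text
[0.5345 0.0158 0.3302]
side 332 bottom part centre x 248.48235294117646 ymax 188
(array([0.5355, 0.0188, 0.2661]), np.float64(0.8310089654190977))
(array([0.5363, 0.0187, 0.3289]), np.float64(0.8308749096167751))
```

>>> {"fn": "move_arm", "kwargs": {
  "deltas": [
    [-19, -19, 0, 0, 0, 0],
    [-19, -19, 0, 0, 0, 0],
    [-19, -19, 0, 0, 0, 0],
    [-19, -19, 0, 0, 0, 0],
    [-19, -20, 0, 0, 0, 0]
  ]
}}

```text
t: 15.35
eef_pos: [0.438, -0.0809, 0.3275]
ee_rot: [3.139, -0.0, -1.529]
force: [0.8, -0.5, -2.1]
width: 0.0297
```

>>> {"fn": "move_arm", "kwargs": {
  "deltas": [
    [0, 0, -20, 0, 0, 0],
    [0, 0, -25, 0, 0, 0],
    [0, 0, -25, 0, 0, 0],
    [0, 0, -18, 0, 0, 0],
    [0, 0, -6, 0, 0, 0]
  ]
}}

```text
t: 15.77
eef_pos: [0.4378, -0.0806, 0.2315]
ee_rot: [3.136, -0.001, -1.53]
force: [-0.7, -0.2, -2.6]
width: 0.0299
```

>>> {"fn": "move_arm", "kwargs": {
  "deltas": [
    [0, 0, -2, 0, 0, 0],
    [0, 0, -1, 0, 0, 0],
    [0, 0, -1, 0, 0, 0],
    [0, 0, 0, 0, 0, 0],
    [0, 0, 0, 0, 0, 0]
  ]
}}

```text
t: 16.18
eef_pos: [0.4397, -0.0801, 0.2314]
ee_rot: [-3.14, 0.0, -1.529]
force: [1.0, 0.3, -2.3]
width: 0.03
```

>>> {"fn": "move_arm", "kwargs": {
  "deltas": [
    [0, 0, -0.5, 0, 0, 0],
    [0, 0, -0.5, 0, 0, 0],
    [0, 0, -0.5, 0, 0, 0],
    [0, 0, -0.5, 0, 0, 0],
    [0, 0, 0, 0, 0, 0]
  ]
}}

```text
t: 16.6
eef_pos: [0.4394, -0.0802, 0.2286]
ee_rot: [3.142, 0.0, -1.53]
force: [-0.1, -0.3, -2.9]
width: 0.0297
```

Not yet down (expected 0.227).

>>> {"fn": "move_arm", "kwargs": {
  "deltas": [
    [0, 0, -0.5, 0, 0, 0],
    [0, 0, -0.5, 0, 0, 0],
    [0, 0, -0.5, 0, 0, 0],
    [0, 0, 0, 0, 0, 0],
    [0, 0, 0, 0, 0, 0]
  ]
}}

```text
t: 17.02
eef_pos: [0.4394, -0.0802, 0.2271]
ee_rot: [3.141, -0.0, -1.53]
force: [-0.4, -0.1, -2.0]
width: 0.0302
```

>>> {"fn": "move_arm", "kwargs": {
  "deltas": [
    [0, 0, -0.5, 0, 0, 0],
    [0, 0, -0.5, 0, 0, 0],
    [0, 0, 0, 0, 0, 0],
    [0, 0, 0, 0, 0, 0],
    [0, 0, 0, 0, 0, 0]
  ]
}}

```text
t: 17.43
eef_pos: [0.4395, -0.0802, 0.2269]
ee_rot: [-3.141, -0.0, -1.529]
force: [-3.6, 1.2, 9.2]
width: 0.0297
```

>>> {"fn": "move_arm", "kwargs": {
  "deltas": [
    [0, 0, 0, 0, 0, 0],
    [0, 0, 0, 0, 0, 0],
    [0, 0, 0, 0, 0, 0],
    [0, 0, 0, 0, 0, 0],
    [0, 0, 0, 0, 0, 0]
  ],
  "claw": 60
}}

```text
t: 17.85
eef_pos: [0.4395, -0.0802, 0.2261]
ee_rot: [3.142, -0.0, -1.53]
force: [0.4, 0.4, 0.0]
width: 0.0575
```

>>> {"fn": "move_arm", "kwargs": {
  "deltas": [
    [0, 0, 15, 0, 0, 0],
    [0, 0, 30, 0, 0, 0],
    [0, 0, 35, 0, 0, 0],
    [0, 0, 35, 0, 0, 0],
    [0, 0, 0, 0, 0, 0]
  ]
}}

```text
t: 18.27
eef_pos: [0.4414, -0.0801, 0.3476]
ee_rot: [-3.131, 0.0, -1.528]
force: [1.3, 0.0, -0.9]
width: 0.0669
```

```bash
cat > sp.py <<'E'
from h import *
np.set_printoptions(precision=4,suppress=True)
WIDE=[taper(30,30,50,0),box((18,24,30),50)]
p0=(.475,-.284)
fr={c:arm.grab_frame(c) for c in("top","side")};ms={}
for c in fr:
    d=[r for r in arm.masks_of("spacer_center",c) if np.linalg.norm(np.array(r["xy"])-proj(c,[*p0,.04]))<12]
    if d: ms[c]=cropmask(d[0]["pixels"])
print(list(ms))
for c in [tuple(ms)]+[(k,) for k in ms]:
    for w in(-12,78): 
        r=fit(WIDE,ms,[*p0,np.radians(w)],c);print(c,r[0],np.degrees(r[0][2]),r[1])
E
python3 sp.py
python3 - <<'E'
from h import *
def crop(c,a,s):
  f=arm.grab_frame(c)[:,:,::-1][a[1]:a[3],a[0]:a[2]];return cv2.resize(np.ascontiguousarray(f),None,fx=s,fy=s,interpolation=cv2.INTER_CUBIC)
o=np.zeros((600,800,3),np.uint8)
o[:400,:400]=crop("top",(352,207,392,247),10);o[:400,400:]=crop("side",(292,130,332,170),10)
o[400:,:200]=crop("side",(225,180,325,280),2)
cv2.imwrite("pics/s5.png",o)
print(arm.get_state()["eef_pos"])
E
```

```text
['top', 'side']
('top', 'side') [ 0.4762 -0.2864 -0.2646] -15.160858497670093 0.49882331688330883
('top', 'side') [ 0.4759 -0.2884  1.3376] 76.64027057237564 0.5011700113516169
('top',) [ 0.4765 -0.2861 -0.2774] -15.893461350368568 0.8089650068717623
('top',) [ 0.4761 -0.2877  1.3044] 74.73563932125624 0.8047191970958787
('side',) [ 0.4781 -0.2951 -0.0339] -1.9443207300163843 0.22052535125229078
('side',) [ 0.4786 -0.2957  1.5809] 90.5787796807497 0.2189085007100832
[ 0.43911533 -0.08026415  0.34003322]
```

View pics/s5.png

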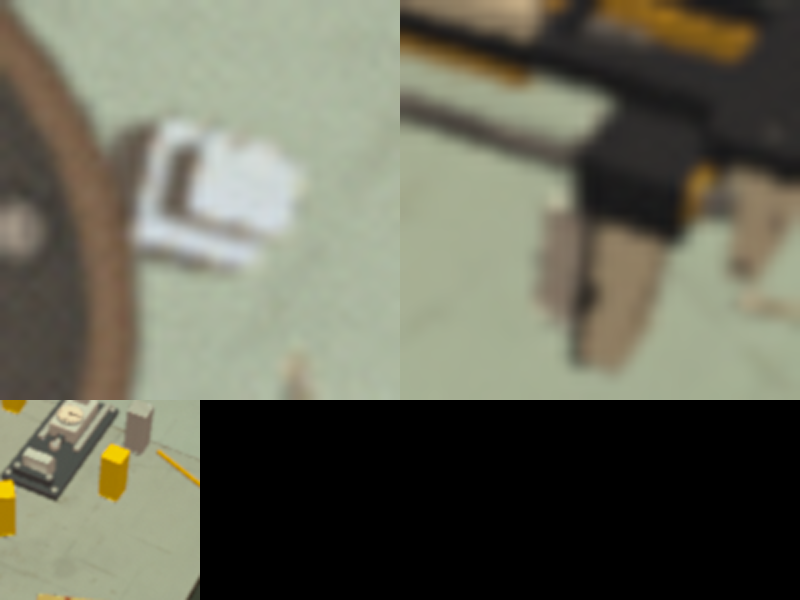

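```bash
cat > rend.py <<'E'
from h import *
np.set_printoptions(precision=4,suppress=True)
U=6
def faces(cam,dims,pose):
    x,y,w=pose;R=np.array([[np.cos(w),-np.sin(w)],[np.sin(w),np.cos(w)]]);o=np.array(cal(cam)["T"])[:3,3]
    out=[]
    for (a0,b0,z0,a,b,z1) in dims:
        C=[(1,1),(-1,1),(-1,-1),(1,-1)]
        for i in range(4):
            n=R@[(0,1),(-1,0),(0,-1),(1,0)][i];p,q=C[i],C[(i+1)%4]
            P=[(p[0]*a0/2,p[1]*b0/2,z0),(q[0]*a0/2,q[1]*b0/2,z0),(q[0]*a/2,q[1]*b/2,z1),(p[0]*a/2,p[1]*b/2,z1)]
            W=np.array([np.r_[R@np.array(v[:2])/1e3+[x,y],v[2]/1e3] for v in P])
            if n@(o[:2]-W[:,:2].mean(0))>0: out.append((2+i,W))
        W=np.array([np.r_[R@np.array([s[0]*a/2,s[1]*b/2])/1e3+[x,y],z1/1e3] for s in C]);out.append((1,W))
    return out
def res(cam,img,dims,pose,c0,h=18):
    lab=np.zeros((2*h*U,2*h*U),np.uint8)
    for k,W in faces(cam,dims,pose):
        Q=np.array([proj(cam,v) for v in W]);cv2.fillPoly(lab,[np.round(((Q+.5-(c0-h))*U-.5)*16).astype(np.int32)],k,shift=4)
    I=img[c0[1]-h:c0[1]+h,c0[0]-h:c0[0]+h].reshape(-1,3).astype(float)
    A=np.stack([cv2.resize(cv2.GaussianBlur((lab==k).astype(np.float32),(0,0),.6*U),(2*h,2*h),interpolation=cv2.INTER_AREA).ravel() for k in range(6)],1)
    A=A[:,A.sum(0)>1];s=np.linalg.lstsq(A,I,rcond=None)[0];return ((I-A@s)**2).mean()
im={"top":cv2.imread("pics/t1.png"),"side":cv2.imread("pics/s1.png")}
def run(name,dims,p0,cams,ws):
    for w in ws:
        for cs in cams:
            f=lambda p:sum(res(c,im[c],dims,p,np.round(proj(c,[*p0,.04])).astype(int)) for c in cs)
            x0=np.array([*p0,np.radians(w)])
            r=minimize(f,x0,method="Nelder-Mead",options=dict(xatol=1e-4,initial_simplex=x0+np.array([[0,0,0],[.004,0,0],[0,.004,0],[0,0,.1]])))
            print(name,cs,r.x,np.degrees(r.x[2]),round(r.fun,1))
W=[(22,22,0,30,30,6),(30,30,6,30,30,50),(18,24,50,18,24,80)]
if __name__=="__main__":
    run("W",W,(.4755,-.286),[("top",),("side",),("top","side")],(-13,77))
    run("T",[(22,10,0,30,18,6),(30,18,6,30,18,50),(18,18,50,18,18,80)],(.4755,-.286),[("top","side")],(-13,77))
    run("M",[(22,22,12,30,30,18),(30,30,18,30,30,92)],(.533,.015),[("top",),("side",)],(2,))
E
python3 rend.py
```

```text
W ('top',) [ 0.4751 -0.2869 -0.2285] -13.09313764590428 16.2
W ('side',) [ 0.4756 -0.2915 -0.1811] -10.37656199782887 53.8
W ('top', 'side') [ 0.475  -0.2872 -0.2179] -12.487157156600887 88.9
W ('top',) [ 0.476  -0.2858  1.3705] 78.52621634980565 74.0
W ('side',) [ 0.4758 -0.2906  1.3709] 78.54679269070543 64.4
W ('top', 'side') [ 0.4764 -0.2864  1.2987] 74.40717939058113 169.7
T ('top', 'side') [ 0.4758 -0.2845 -0.2433] -13.938689109227479 168.0
T ('top', 'side') [ 0.4749 -0.2859  1.3209] 75.6834027599838 206.6
M ('top',) [ 0.5318  0.0425 -0.127 ] -7.2766809523922475 725.2
M ('side',) [0.5353 0.0126 0.0855] 4.8972645491282965 1454.2
```

>>> {"fn": "move_arm", "kwargs": {
  "deltas": [
    [7, -40, 0, 0, 0, -3],
    [7, -40, 0, 0, 0, -3],
    [7, -40, 0, 0, 0, -3],
    [7, -40, 0, 0, 0, -3],
    [6, -38, 0, 0, 0, -3]
  ]
}}

```text
t: 19.03
eef_pos: [0.4736, -0.2802, 0.34]
ee_rot: [3.14, -0.0, -1.794]
force: [0.4, 0.4, 0.8]
width: 0.0669
```

>>> {"fn": "move_arm", "kwargs": {
  "deltas": [
    [2, -9, 0, 0, 0, -0.4],
    [0, 0, -20, 0, 0, 0],
    [0, 0, -20, 0, 0, 0],
    [0, 0, -10, 0, 0, 0],
    [0, 0, 0, 0, 0, 0]
  ]
}}

```text
t: 19.45
eef_pos: [0.4744, -0.2869, 0.2879]
ee_rot: [3.135, 0.0, -1.799]
force: [-0.1, -0.6, -0.2]
width: 0.0671
```

>>> {"fn": "move_arm", "kwargs": {
  "deltas": [
    [0, 0, 0, 0, 0, 0],
    [0, 0, 0, 0, 0, 0],
    [0, 0, 0, 0, 0, 0],
    [0, 0, 0, 0, 0, 0],
    [0, 0, 0, 0, 0, 0]
  ]
}}

```text
t: 19.87
eef_pos: [0.4757, -0.2871, 0.292]
ee_rot: [-3.14, -0.0, -1.798]
force: [-0.1, -0.2, -0.3]
width: 0.0669
```

>>> {"fn": "move_arm", "kwargs": {
  "deltas": [
    [0, 0, -20, 0, 0, 0],
    [0, 0, -20, 0, 0, 0],
    [0, 0, -14, 0, 0, 0],
    [0, 0, -5, 0, 0, 0],
    [0, 0, -1.5, 0, 0, 0]
  ]
}}

```text
t: 20.28
eef_pos: [0.4752, -0.2871, 0.23]
ee_rot: [3.14, -0.0, -1.798]
force: [-0.2, 0.5, 0.7]
width: 0.0667
```

>>> {"fn": "move_arm", "kwargs": {
  "deltas": [
    [0, 0, 0, 0, 0, 0],
    [0, 0, 0, 0, 0, 0],
    [0, 0, 0, 0, 0, 0],
    [0, 0, 0, 0, 0, 0],
    [0, 0, 0, 0, 0, 0]
  ],
  "claw": 255,
  "squeeze": 30
}}

```text
t: 20.7
eef_pos: [0.4756, -0.2872, 0.2313]
ee_rot: [-3.14, 0.0, -1.798]
force: [-0.1, 0.4, -0.5]
width: 0.0392
```

>>> {"fn": "move_arm", "kwargs": {
  "deltas": [
    [0, 0, 0, 0, 0, 0],
    [0, 0, 0, 0, 0, 0],
    [0, 0, 0, 0, 0, 0],
    [0, 0, 0, 0, 0, 0],
    [0, 0, 0, 0, 0, 0]
  ]
}}

```text
t: 21.12
eef_pos: [0.4754, -0.2872, 0.2307]
ee_rot: [3.142, -0.0, -1.798]
force: [-0.6, -0.2, 2.2]
width: 0.0177
```

>>> {"fn": "move_arm", "kwargs": {
  "deltas": [
    [0, 0, 3, 0, 0, 0],
    [0, 0, 5, 0, 0, 0],
    [0, 0, 7, 0, 0, 0],
    [0, 0, 10, 0, 0, 0],
    [0, 0, 0, 0, 0, 0]
  ]
}}

```text
t: 21.53
eef_pos: [0.4762, -0.2875, 0.2581]
ee_rot: [-3.138, -0.0, -1.798]
force: [0.8, 0.4, -0.9]
width: 0.0182
```

>>> {"fn": "move_arm", "kwargs": {
  "deltas": [
    [0, 0, 25, 0, 0, 0],
    [0, 0, 31, 0, 0, 0],
    [0, 0, 31, 0, 0, 0],
    [5, 24, 0, 0, 0, 1],
    [6, 30, 0, 0, 0, 2]
  ]
}}

```text
t: 21.95
eef_pos: [0.4868, -0.2339, 0.3452]
ee_rot: [-3.137, -0.0, -1.748]
force: [0.7, 1.0, -2.9]
width: 0.0178
```

>>> {"fn": "move_arm", "kwargs": {
  "deltas": [
    [7, 34, 0, 0, 0, 2],
    [7, 34, 0, 0, 0, 2],
    [7, 34, 0, 0, 0, 2],
    [7, 34, 0, 0, 0, 2],
    [7, 34, 0, 0, 0, 2]
  ]
}}

```text
t: 22.37
eef_pos: [0.5213, -0.0615, 0.3432]
ee_rot: [-3.141, 0.0, -1.57]
force: [1.3, 0.2, -2.2]
width: 0.0182
```

>>> {"fn": "move_arm", "kwargs": {
  "deltas": [
    [6, 34, 0, 0, 0, 2],
    [5, 28, 0, 0, 0, 0.4],
    [2, 16, 0, 0, 0, 0],
    [0, 0, 0, 0, 0, 0],
    [0, 0, 0, 0, 0, 0]
  ]
}}

```text
t: 22.78
eef_pos: [0.5344, 0.0157, 0.3428]
ee_rot: [-3.141, 0.0, -1.528]
force: [1.2, -1.6, -2.0]
width: 0.0178
```

>>> {"fn": "move_arm", "kwargs": {
  "deltas": [
    [0, 0, 0, 0, 0, 0],
    [0, 0, 0, 0, 0, 0],
    [0, 0, 0, 0, 0, 0],
    [0, 0, 0, 0, 0, 0],
    [0, 0, 0, 0, 0, 0]
  ]
}}

```text
t: 23.2
eef_pos: [0.5344, 0.0142, 0.3427]
ee_rot: [-3.142, 0.0, -1.531]
force: [0.1, -0.6, -1.7]
width: 0.0178
```

```bash
python3 dial.py side -0.052; python3 - <<'E'
from h import *
save("side","s6.png",(185,80,315,230),4)
E
```

```text
dial c [ 0.5366 -0.0522] ax [387. 417.] angle cw from +y 259.7 depth -31.5
[0.53438755 0.01431195 0.34270578] [ 0.99544107 -0.19728427 -2.11171475]
```

View pics/s6.png

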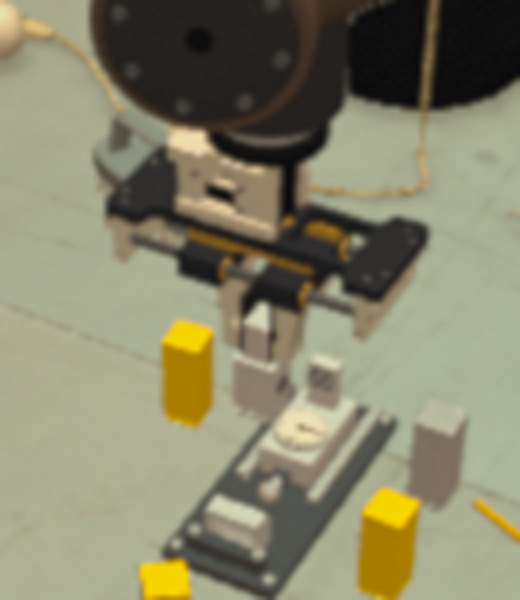

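>>> {"fn": "move_arm", "kwargs": {
  "deltas": [
    [0, -2, -15, 0, 0, 0],
    [0, -2, -25, 0, 0, 0],
    [0, 0, -20, 0, 0, 0],
    [0, 0, -13, 0, 0, 0],
    [0, 0, -6, 0, 0, 0]
  ]
}}

```text
t: 23.72
eef_pos: [0.5338, 0.0104, 0.2617]
ee_rot: [3.139, -0.001, -1.53]
force: [-0.7, -0.8, -2.7]
width: 0.0177
```

>>> {"fn": "move_arm", "kwargs": {
  "deltas": [
    [0, 0, 0, 0, 0, 0],
    [0, 0, 0, 0, 0, 0],
    [0, 0, 0, 0, 0, 0],
    [0, 0, 0, 0, 0, 0],
    [0, 0, 0, 0, 0, 0]
  ]
}}

```text
t: 24.13
eef_pos: [0.5347, 0.0109, 0.2646]
ee_rot: [-3.14, 0.001, -1.529]
force: [-0.1, 0.5, -2.2]
width: 0.018
```

>>> {"fn": "move_arm", "kwargs": {
  "deltas": [
    [0, 0.6, 0, 0, 0, 0],
    [0, 0.6, 0, 0, 0, 0],
    [0, 0.6, 0, 0, 0, 0],
    [0, 0.6, 0, 0, 0, 0],
    [0, 0, 0, 0, 0, 0]
  ]
}}

```text
t: 24.55
eef_pos: [0.5344, 0.0133, 0.2637]
ee_rot: [-3.142, 0.0, -1.53]
force: [0.0, -0.0, -2.0]
width: 0.0177
```

>>> {"fn": "move_arm", "kwargs": {
  "deltas": [
    [0, 0.5, 0, 0, 0, 0],
    [0, 0.5, 0, 0, 0, 0],
    [0, 0.5, 0, 0, 0, 0],
    [0, 0, 0, 0, 0, 0],
    [0, 0, 0, 0, 0, 0]
  ]
}}

```text
t: 24.97
eef_pos: [0.5344, 0.0147, 0.2636]
ee_rot: [3.142, -0.0, -1.53]
force: [-0.1, -0.1, -2.4]
width: 0.0176
```

>>> {"fn": "move_arm", "kwargs": {
  "deltas": [
    [0, 0.5, 0, 0, 0, 0],
    [0, 0.5, 0, 0, 0, 0],
    [0, 0.5, 0, 0, 0, 0],
    [0, 0, 0, 0, 0, 0],
    [0, 0, 0, 0, 0, 0]
  ]
}}

```text
t: 25.38
eef_pos: [0.5344, 0.0162, 0.2637]
ee_rot: [-3.142, 0.0, -1.53]
force: [-0.3, 0.7, -1.7]
width: 0.018
```

>>> {"fn": "move_arm", "kwargs": {
  "deltas": [
    [0, 0.4, 0, 0, 0, 0],
    [0, 0.4, 0, 0, 0, 0],
    [0, 0.4, 0, 0, 0, 0],
    [0, 0, 0, 0, 0, 0],
    [0, 0, 0, 0, 0, 0]
  ]
}}

```text
t: 25.8
eef_pos: [0.5344, 0.0174, 0.2636]
ee_rot: [3.142, -0.0, -1.53]
force: [0.7, -1.2, -1.9]
width: 0.0181
```

>>> {"fn": "move_arm", "kwargs": {
  "deltas": [
    [0, 0.4, 0, 0, 0, 0],
    [0, 0.4, 0, 0, 0, 0],
    [0, 0.4, 0, 0, 0, 0],
    [0, 0, 0, 0, 0, 0],
    [0, 0, 0, 0, 0, 0]
  ]
}}

```text
t: 26.22
eef_pos: [0.5344, 0.0186, 0.2637]
ee_rot: [3.142, -0.0, -1.53]
force: [-0.1, 0.4, -2.0]
width: 0.0179
```

>>> {"fn": "move_arm", "kwargs": {
  "deltas": [
    [0, 0.4, 0, 0, 0, 0],
    [0, 0.4, 0, 0, 0, 0],
    [0, 0.4, 0, 0, 0, 0],
    [0, 0, 0, 0, 0, 0],
    [0, 0, 0, 0, 0, 0]
  ]
}}

```text
t: 26.63
eef_pos: [0.5344, 0.0198, 0.2637]
ee_rot: [3.142, -0.0, -1.53]
force: [-0.0, 0.1, -1.0]
width: 0.0178
```

>>> {"fn": "move_arm", "kwargs": {
  "deltas": [
    [0, 0.4, 0, 0, 0, 0],
    [0, 0.4, 0, 0, 0, 0],
    [0, 0.4, 0, 0, 0, 0],
    [0, 0, 0, 0, 0, 0],
    [0, 0, 0, 0, 0, 0]
  ]
}}

```text
t: 27.05
eef_pos: [0.5344, 0.0211, 0.2636]
ee_rot: [3.142, 0.0, -1.53]
force: [-0.4, 0.4, -1.3]
width: 0.0177
```

>>> {"fn": "move_arm", "kwargs": {
  "deltas": [
    [0, 0.4, 0, 0, 0, 0],
    [0, 0.4, 0, 0, 0, 0],
    [0, 0.4, 0, 0, 0, 0],
    [0, 0, 0, 0, 0, 0],
    [0, 0, 0, 0, 0, 0]
  ]
}}

```text
t: 27.47
eef_pos: [0.5344, 0.022, 0.2638]
ee_rot: [3.141, -0.0, -1.53]
force: [-0.2, -3.4, -1.1]
width: 0.0182
```

```bash
python3 - <<'E'
from rend import *
# anvil-face y from the untouched first images: brute look at carriage-free relations
g=cv2.imread("pics/t1.png").astype(int)
for r in(192,196,200,204): print(r,[tuple(g[r,c]) for c in range(222,256,1)][::1] if r==198 else g[r,222:258].mean(1).round().astype(int).tolist())
for c in(226.8,232,236,237.8,239,251.5): print(c,[onz("top",(c,199),z)[1].round(4) for z in(.046,.036,.092)])
E
```

```text
192 [68, 74, 92, 96, 100, 145, 173, 175, 176, 176, 180, 172, 158, 154, 142, 132, 145, 158, 155, 157, 155, 156, 155, 156, 156, 154, 155, 156, 141, 106, 78, 74, 76, 76, 72, 74]
196 [72, 75, 75, 69, 92, 155, 175, 176, 176, 178, 178, 171, 166, 158, 153, 129, 139, 154, 158, 155, 158, 155, 157, 156, 151, 152, 154, 158, 153, 117, 81, 76, 80, 81, 76, 77]
200 [77, 79, 80, 70, 98, 157, 177, 178, 177, 179, 177, 174, 168, 161, 154, 128, 139, 154, 157, 156, 153, 152, 150, 156, 155, 152, 155, 160, 163, 127, 83, 74, 78, 77, 77, 75]
204 [73, 82, 76, 73, 97, 154, 175, 177, 175, 179, 178, 177, 167, 162, 157, 132, 108, 107, 109, 108, 106, 108, 108, 107, 103, 102, 102, 97, 96, 83, 75, 77, 78, 76, 79, 76]
226.8 [np.float64(0.0595), np.float64(0.0601), np.float64(0.0565)]
232 [np.float64(0.047), np.float64(0.0476), np.float64(0.0446)]
236 [np.float64(0.0375), np.float64(0.0379), np.float64(0.0355)]
237.8 [np.float64(0.0332), np.float64(0.0336), np.float64(0.0314)]
239 [np.float64(0.0303), np.float64(0.0307), np.float64(0.0286)]
251.5 [np.float64(0.0004), np.float64(0.0005), np.float64(0.0001)]
```

>>> {"fn": "move_arm", "kwargs": {
  "deltas": [
    [0, -2, 0, 0, 0, 0],
    [0, -1.5, 0, 0, 0, 0],
    [0, 0, -1, 0, 0, 0],
    [0, 0, -2, 0, 0, 0],
    [0, 0, 0, 0, 0, 0]
  ]
}}

```text
t: 27.88
eef_pos: [0.5343, 0.0187, 0.2602]
ee_rot: [3.141, 0.0, -1.53]
force: [-0.9, 1.0, -2.7]
width: 0.0178
```

>>> {"fn": "move_arm", "kwargs": {
  "deltas": [
    [0, 0.4, 0, 0, 0, 0],
    [0, 0.4, 0, 0, 0, 0],
    [0, 0, 0, 0, 0, 0],
    [0, 0, 0, 0, 0, 0],
    [0, 0, 0, 0, 0, 0]
  ]
}}

```text
t: 28.3
eef_pos: [0.5344, 0.0195, 0.2607]
ee_rot: [3.142, -0.0, -1.53]
force: [-0.5, -1.2, -1.7]
width: 0.0179
```

>>> {"fn": "move_arm", "kwargs": {
  "deltas": [
    [0, 0.4, 0, 0, 0, 0],
    [0, 0.4, 0, 0, 0, 0],
    [0, 0, 0, 0, 0, 0],
    [0, 0, 0, 0, 0, 0],
    [0, 0, 0, 0, 0, 0]
  ]
}}

```text
t: 28.72
eef_pos: [0.5344, 0.02, 0.2608]
ee_rot: [3.141, -0.0, -1.53]
force: [-0.0, -4.4, 0.6]
width: 0.018
```

>>> {"fn": "move_arm", "kwargs": {
  "deltas": [
    [0, 0.4, 0, 0, 0, 0],
    [0, 0.4, 0, 0, 0, 0],
    [0, 0, 0, 0, 0, 0],
    [0, 0, 0, 0, 0, 0],
    [0, 0, 0, 0, 0, 0]
  ]
}}

```text
t: 29.13
eef_pos: [0.5344, 0.0206, 0.2609]
ee_rot: [3.141, -0.001, -1.529]
force: [0.6, -6.8, 0.9]
width: 0.0181
```

>>> {"fn": "move_arm", "kwargs": {
  "deltas": [
    [0, -1.8, 0, 0, 0, 0],
    [0, 0, -1, 0, 0, 0],
    [0, 0, -1, 0, 0, 0],
    [0, 0, -1, 0, 0, 0],
    [0, 0, -1, 0, 0, 0]
  ]
}}

```text
t: 29.55
eef_pos: [0.5344, 0.0195, 0.2564]
ee_rot: [3.142, 0.0, -1.53]
force: [-0.4, -0.4, -1.9]
width: 0.0177
```

>>> {"fn": "move_arm", "kwargs": {
  "deltas": [
    [0, 0, -1, 0, 0, 0],
    [0, 0, -1, 0, 0, 0],
    [0, 0, -1, 0, 0, 0],
    [0, 0, -1, 0, 0, 0],
    [0, 0, 0, 0, 0, 0]
  ]
}}

```text
t: 29.97
eef_pos: [0.5346, 0.0195, 0.2527]
ee_rot: [-3.141, 0.0, -1.529]
force: [0.3, 1.5, -0.5]
width: 0.0176
```

```bash
python3 dial.py side -0.052
```

```text
dial c [ 0.5296 -0.051 ] ax [252. 342.] angle cw from +y 96.8 depth -57.9
[0.53463813 0.01948585 0.25275724] [ 0.36210751  1.34267081 -1.11781625]
```

>>> {"fn": "move_arm", "kwargs": {
  "deltas": [
    [0, 0, -1, 0, 0, 0],
    [0, 0, -1, 0, 0, 0],
    [0, 0, -1, 0, 0, 0],
    [0, 0, 0, 0, 0, 0],
    [0, 0, 0, 0, 0, 0]
  ]
}}

```text
t: 30.43
eef_pos: [0.5346, 0.0194, 0.2496]
ee_rot: [-3.141, 0.0, -1.53]
force: [1.7, 2.7, -0.4]
width: 0.0176
```

```bash
python3 dial.py side -0.052
```

```text
dial c [ 0.5278 -0.0489] ax [223. 284.] angle cw from +y 97.3 depth -44.9
[0.5345719  0.0194377  0.24963865] [ 0.70237865  2.20560015 -1.03186914]
```

>>> {"fn": "move_arm", "kwargs": {
  "deltas": [
    [0, 0, -1, 0, 0, 0],
    [0, 0, -1, 0, 0, 0],
    [0, 0, -1, 0, 0, 0],
    [0, 0, 0, 0, 0, 0],
    [0, 0, 0, 0, 0, 0]
  ]
}}

```text
t: 30.9
eef_pos: [0.5343, 0.0194, 0.2463]
ee_rot: [3.141, 0.0, -1.53]
force: [0.5, 3.6, -3.0]
width: 0.018
```

>>> {"fn": "move_arm", "kwargs": {
  "deltas": [
    [0, 0, -1, 0, 0, 0],
    [0, 0, -1, 0, 0, 0],
    [0, 0, 0, 0, 0, 0],
    [0, 0, 0, 0, 0, 0],
    [0, 0, 0, 0, 0, 0]
  ]
}}

```text
t: 31.32
eef_pos: [0.5343, 0.0193, 0.2445]
ee_rot: [3.141, 0.0, -1.53]
force: [0.2, 4.5, -2.2]
width: 0.0179
```

>>> {"fn": "move_arm", "kwargs": {
  "deltas": [
    [0, 0, -0.7, 0, 0, 0],
    [0, 0, -0.7, 0, 0, 0],
    [0, 0, 0, 0, 0, 0],
    [0, 0, 0, 0, 0, 0],
    [0, 0, 0, 0, 0, 0]
  ]
}}

```text
t: 31.73
eef_pos: [0.5344, 0.0193, 0.2432]
ee_rot: [-3.142, 0.0, -1.53]
force: [0.6, 5.2, -2.6]
width: 0.0177
```

>>> {"fn": "move_arm", "kwargs": {
  "deltas": [
    [0, 0.4, -0.5, 0, 0, 0],
    [0, 0, -0.5, 0, 0, 0],
    [0, 0, 0, 0, 0, 0],
    [0, 0, 0, 0, 0, 0],
    [0, 0, 0, 0, 0, 0]
  ]
}}

```text
t: 32.15
eef_pos: [0.5345, 0.0195, 0.2427]
ee_rot: [-3.141, -0.0, -1.529]
force: [-1.7, 1.9, 5.6]
width: 0.0177
```

>>> {"fn": "move_arm", "kwargs": {
  "deltas": [
    [0, 0, -0.5, 0, 0, 0],
    [0, 0, -0.5, 0, 0, 0],
    [0, 0, 0, 0, 0, 0],
    [0, 0, 0, 0, 0, 0],
    [0, 0, 0, 0, 0, 0]
  ]
}}

```text
t: 32.57
eef_pos: [0.5345, 0.0196, 0.2427]
ee_rot: [-3.141, -0.0, -1.529]
force: [-4.7, 3.3, 15.8]
width: 0.018
```

>>> {"fn": "move_arm", "kwargs": {
  "deltas": [
    [0, 0.3, 0.6, 0, 0, 0],
    [0, 0, 0, 0, 0, 0],
    [0, 0, 0, 0, 0, 0],
    [0, 0, 0, 0, 0, 0],
    [0, 0, 0, 0, 0, 0]
  ]
}}

```text
t: 32.98
eef_pos: [0.5345, 0.0197, 0.2427]
ee_rot: [-3.141, -0.001, -1.529]
force: [-3.4, 1.4, 9.7]
width: 0.018
```

>>> {"fn": "move_arm", "kwargs": {
  "deltas": [
    [0, 0, 0, 0, 0, 0],
    [0, 0, 0, 0, 0, 0],
    [0, 0, 0, 0, 0, 0],
    [0, 0, 0, 0, 0, 0],
    [0, 0, 0, 0, 0, 0]
  ],
  "claw": 80
}}

```text
t: 33.4
eef_pos: [0.5344, 0.0199, 0.2417]
ee_rot: [3.141, -0.0, -1.53]
force: [0.1, -0.7, -0.0]
width: 0.0457
```

>>> {"fn": "move_arm", "kwargs": {
  "deltas": [
    [0, 0, 8, 0, 0, 0],
    [0, 0, 15, 0, 0, 0],
    [0, 0, 30, 0, 0, 0],
    [0, 0, 35, 0, 0, 0],
    [0, 0, 30, 0, 0, 0]
  ]
}}

```text
t: 33.82
eef_pos: [0.5344, 0.0199, 0.3623]
ee_rot: [-3.141, -0.0, -1.529]
force: [1.3, 1.4, -0.3]
width: 0.0602
```

>>> {"fn": "move_arm", "kwargs": {
  "deltas": [
    [-10, -25, 10, 0, 0, 0],
    [-20, -35, 0, 0, 0, 0],
    [-20, -35, 0, 0, 0, 0],
    [-15, -35, 0, 0, 0, 0],
    [-5, -35, 0, 0, 0, 0]
  ]
}}

```text
t: 34.23
eef_pos: [0.462, -0.1462, 0.371]
ee_rot: [-3.141, 0.0, -1.529]
force: [0.7, 0.1, -0.3]
width: 0.0603
```

>>> {"fn": "move_arm", "kwargs": {
  "deltas": [
    [0, -35, 0, 0, 0, 0],
    [0, -35, 0, 0, 0, 0],
    [0, -30, 0, 0, 0, 0],
    [0, -30, 0, 0, 0, 0],
    [0, 0, 0, 0, 0, 0]
  ]
}}

```text
t: 34.65
eef_pos: [0.4642, -0.2788, 0.3701]
ee_rot: [3.141, -0.001, -1.533]
force: [0.3, -0.5, 0.6]
width: 0.06
```

```bash
python3 dial.py side -0.052; python3 dial.py top -0.052; python3 - <<'E'
from h import *
def crop(c,a,s):
  f=arm.grab_frame(c)[:,:,::-1][a[1]:a[3],a[0]:a[2]];return cv2.resize(np.ascontiguousarray(f),None,fx=s,fy=s,interpolation=cv2.INTER_CUBIC)
o=np.zeros((600,800,3),np.uint8);o[:,:400]=crop("top",(212,150,312,300),4);o[:400,400:]=crop("side",(215,155,315,255),4)
cv2.imwrite("pics/s7.png",o)
E
```

```text
dial c [ 0.5367 -0.0522] ax [385. 416.] angle cw from +y 352.4 depth -43.9
[ 0.46402295 -0.27720197  0.36995058] [ 0.65859249  0.54316304 -0.36146316]Traceback (most recent call last):
  File "dial.py", line 29, in <module>
    c,ax,a,dp=dial(cam,cy,save=s);print("dial c",np.round(c,4),"ax",np.round(ax),"angle cw from +y",round(float(a),1),"depth",round(float(dp),1))
              ~~~~^^^^^^^^^^^^^^^
  File "dial.py", line 16, in dial
    nl,lab,st,ce=cv2.connectedComponentsWithStats(m);i=1+st[1:,4].argmax();ctr=(ce[i]-260)/1e4
                                                         ~~~~~~~~~~~~~~~^^
ValueError: attempt to get argmax of an empty sequence
```

View pics/s7.png

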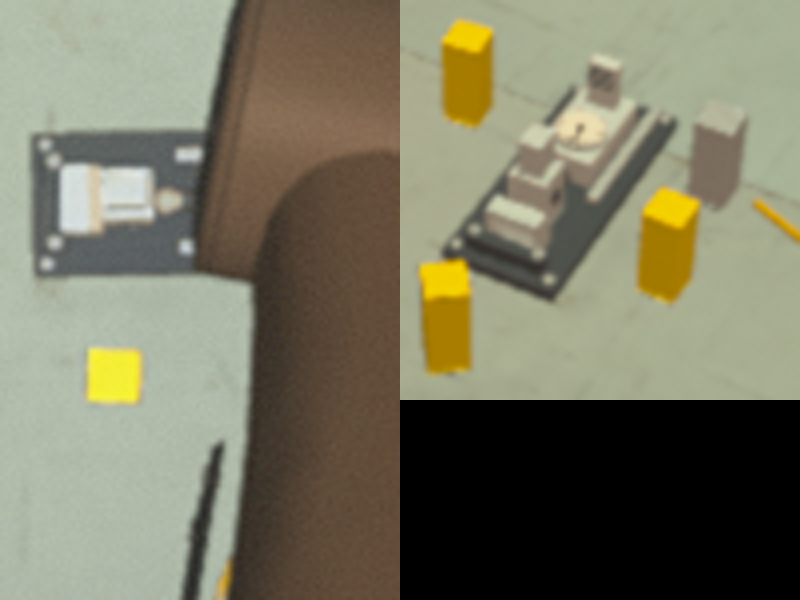

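```bash
python3 -c "
from station import arm
arm.job_done();s=arm.get_state();print(s['t'])"
```

```text
the job is handed in; nothing more can be done
the job is handed in; nothing more can be done
```

The job is done and handed in at about 35 s on the robot's clock, inside the 72 s limit. No verdict was reported.

**What I did**
- **Zeroing:** I pushed the carriage by its fin with closed fingers until the side camera read the hand at about 357° clockwise from the zero tick. That is within roughly 0.2 mm of zero. I then let the carriage go.
- **Master:** I lifted it out and stood it on the bench at about (0.44, -0.08). It stayed upright there.
- **Spacer:** I gripped the wide spacer by its tang, felt for the anvil, and pressed it down onto the base. The tool stopped within about 0.2 mm of the expected height, with about 16 N at most downwards. I released it without touching the carriage again.

**Last checks**
- The hand read about 352°, roughly 0.3 mm short of zero and inside the tolerance.
- The dial had not moved within measurement error (y = -0.0522 against -0.0526 after zeroing), so the carriage stayed put.
- The last pictures show the spacer upright against the anvil with the plunger on it, the master upright, and the arm clear of everything.

**Failed or disagreed**
- The final dial reading from the top camera failed because the arm hid the dial, so the reading comes from the side camera only.
- The top and side cameras differed by about 4 mm in the spacer's y, so I set its seat position by touch.

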